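# Put the oven torches' cells on charge and tidy up the battery corner

### The job

The night bakers' torch cells need changing over: load every flat cell (orange band) into a bay of the charger, pressing its flat end back against the spring and letting it down until the nub sits home under the front lip, and only when all of them are in, press the red rocker to switch the charger fully on. Stand every fresh cell (green band), nub up, in a bore of the wooden caddy, right to the bottom. Hang the emptied blue torch by its eye on the peg of the stand, and leave the other things on the counter as they are.

Things in the scene. Friction and masses are not known exactly. Their poses are not given: they have to be found in the camera images.
- charger: grey and black cell charger, fixed, 164 x 204 x 74 mm; three bays side by side along y, 68 mm apart. Origin on the underside; x axis along the bays, from the lipped contact wall (-x, robot's side) to the black housing (34 to 92 mm behind the origin, 74 mm high; all before it is lower than 70). Slab top 20 mm up. Cells lie along x, nub towards -x, flat end on the spring
- bay_1 (a point): contact of the left bay: where a seated cell's nub tip rests; 37 mm up, 50 mm in front of the charger's origin, axes as the charger's. Two ribs carry the cell, its axis 37 mm up (rib tops 26.5 mm up, out to 18.5 mm either side of the bay's middle). The contact wall's steel lip overhangs this point by 3.5 mm at heights 44.5 to 50 mm; the wall ends there
- bay_2 (a point): the same of the middle bay. Behind each cell is a steel plate, 32 mm wide, from 22.5 to 69.5 mm up, on a coil spring. At rest its face is 55 mm behind the contact (a cell is 62 mm long). It can be pushed back 22 mm: 2 N at first, 5 N with a cell seated, 11 N at the end
- bay_3 (a point): the same of the right bay. To load any bay: hold the cell level with its underside above the lip, press its flat end on the plate and push it back 12 mm or more so that the nub clears the lip, lower the cell on to the ribs, then let the spring push it forward, nub under the lip
- switch (a joint): red rocker switch on top of the charger's housing, at the robot's right, 50 mm front to rear, 28 mm wide: 0 rad off (rear half standing up), 0.36 rad on (rear half fully down). It stays where it is left; pressing takes 2 to 5 N
- switch_pad (a point): point on the raised rear half of the rocker, 17.5 mm behind its pivot, about 90 mm above the table when off; press down here or a little farther back, 6 mm down turns it fully on. Fingers must not reach in front of the pivot
- flat_1: flat cell: black with an orange band next to its nub end, 33 mm across, 62 mm long with its nub (nub 12 mm across, 4 mm long), 0.14 kg, lying on its side in a shallow fixed tray (92 x 280 mm, floor 4 mm, rim 10 mm high) at the start; may be absent. Origin at the middle of its axis; its x axis runs along it and points to the nub
- flat_2: flat cell: black with an orange band next to its nub end, 33 mm across, 62 mm long with its nub (nub 12 mm across, 4 mm long), 0.14 kg, lying on its side in a shallow fixed tray (92 x 280 mm, floor 4 mm, rim 10 mm high) at the start; may be absent. Origin at the middle of its axis; its x axis runs along it and points to the nub
- flat_3: flat cell: black with an orange band next to its nub end, 33 mm across, 62 mm long with its nub (nub 12 mm across, 4 mm long), 0.14 kg, lying on its side in a shallow fixed tray (92 x 280 mm, floor 4 mm, rim 10 mm high) at the start; may be absent. Origin at the middle of its axis; its x axis runs along it and points to the nub
- fresh_1: fresh cell: the same with a green band, standing upright, nub up, at the start; may be absent. Origin at the centre of its lower end, z axis up along it
- fresh_2: fresh cell: the same with a green band, standing upright, nub up, at the start; may be absent. Origin at the centre of its lower end, z axis up along it
- fresh_3: fresh cell: the same with a green band, standing upright, nub up, at the start; may be absent. Origin at the centre of its lower end, z axis up along it
- bore_1 (a point): centre of the mouth of the left bore of the caddy, 40 mm above the table; y axis along the row, z up. The three upright bores are 55 mm apart, each 37.5 mm wide with a 3 mm chamfer at the mouth, and 30 mm deep
- bore_2 (a point): the same of the middle bore
- bore_3 (a point): the same of the right bore
- peg (a point): middle of the stand's peg, on its centre line, 208.5 mm up; z up, -x points to the peg's free end (robot's side). The peg is 10 mm thick and rises at 12 degrees towards its free end, a ball 15 mm across that ends 44 mm in front of this point at 216 mm. Post (fixed, 18 mm across, 215 mm high) 40 mm behind this point; base 80 mm wide, 12 mm high, 35 mm before to 75 mm behind it
- torch: blue and black torch, 198 mm long, 0.22 kg, standing on its lens (head 58 mm across). Origin at the centre of its lens end, z axis up. On top a black lug 10 mm thick (along the torch's x) and 41 mm wide (along y) with an eye through it along x, 25 mm wide, from 136 to 160 mm up; above, from 160 to 198 mm, it is solid: pinch it there across its thickness, not below 170 mm
- torch_eye (a point): a point on the middle line of the torch's eye, 147 mm above its lens end; axes as the torch's
- caddy: storage caddy: a beech block with three bores in a row along its y axis, 64 x 186 mm, 40 mm high (its two end cheeks 42), 0.8 kg, standing loose on the table. Origin at the centre of its underside
- price_card_a: price card in a wooden foot, 28 x 58 x 82 mm; bystander. Origin at the centre of its underside
- price_card_b: price card in a wooden foot, 28 x 62 x 92 mm; bystander. Origin at the centre of its underside
- spice_jar: spice jar with a yellow cap, 42 mm across, 96 mm high; bystander. Origin at the centre of its underside
- red_tin: red tin, 57 mm across, 72 mm high; bystander. Origin at the centre of its underside
- jam_jar: jam jar with a green cap, 62 mm across, 86 mm high; bystander. Origin at the centre of its underside
Mind the look-alikes: they are no part of the job. What is shaped like the fresh_1 but purple is not meant.

How it is judged:
By the outcome, as a careful person would: the job done as asked, in the order asked, and still so for the second after the job is handed in, with the robot touching nothing.
Of flat_1, flat_2, flat_3 only 2 to 3 are there at a start; the rules pass over those that are not, and their reading is None.
Of fresh_1, fresh_2, fresh_3 only 2 to 3 are there at a start; the rules pass over those that are not, and their reading is None.
At some moment in a run one of caddy may be knocked a few centimetres aside while the robot is not near it.
It also fails if it takes over 210 s, if anything falls off the work surface, if the arm or the gripper's body presses on something with over 40 N, if the wrist force passes 120 N, or if a joint passes its speed limit or range.

### The arm

A 6-joint arm with a two-finger parallel gripper is mounted at the origin on a cart in front of the work surface, level with it; the furniture and walls round the work are solid. World frame = base frame: x ahead of the robot, y to its left, z up, the work surface at z = 0. Lengths are in mm, angles in degrees, forces in N, time in s.
With the tool pointing down it reaches from about 300 to 850 mm from the base axis. Payload 4.2 kg.
Tool frame: the origin (TCP) lies at the very end of the fingers, on their centre line; the grasp point (between the pads) lies 19 mm behind it (hold_point_z is the z of the grasp point in the tool frame, in mm); z points along the fingers, y is the direction in which the jaws open and shut (so a half turn about z gives the same grasp; the last joint's range is limited). The gripper opens to 91 mm and grips with 3 to 60 N. Pads are 32 mm wide; open, the fingers measure 118 mm over their backs; the gripper's body (76 mm by 178 mm) begins 60 mm behind the grasp point.
Start: joints at [-65.088, 18.312, 89.639, -0, 72.044, -1.146], TCP at [252.593, -516.566, 213.976] pointing down, gripper open.
Joint ranges: [-177.97, 177.97], [-48.28, 115.42], [12.27, 149.76], [-77.06, 257.06], [2.81, 150.46], [-146.56, 146.56]. Speed limits (degrees/s): [147.25, 147.25, 180, 180, 180, 180].

### API

Orientations are given as [roll, pitch, yaw] about the fixed x, y, z axes, in that order (R = Rz(yaw) Ry(pitch) Rx(roll)).
In Python, from workcell import state, grab_frame, job_done, hold_point_z gives the robot as it stands. The module is installed in compiled form; this text tells all that it offers.
- The arm moves only by the shell command python3 -m creep 'ROWS' [FORCE]. ROWS is JSON, a list of rows, each a list of 7 numbers: the closure, from 0 (fully open) to 1 (shut), then the shift along the tool's x, y, z in mm, then the turn, a rotation vector about the tool's x, y, z in degrees. A call has 1 to 5 rows; each row shifts and turns the commanded pose from where the row before left it, along the tool's axes as they then stand; what a row does not reach is not made up. A row lasts 1/8 s, in which the tool goes at most 62.5 mm and 10.7 degrees, less where a joint would pass 70% of its speed; a pose out of reach is approached as far as the arm can. A call is refused whole if a number of a shift passes 62.5 or a number of a turn 10.7, either way. A call with a gripper value outside its range is refused whole. The fingers move at their own pace and stop on an object; FORCE is the grip in N (left out, the last holds). Time passes only in rows, so rows that do not move let the fingers close. It gives the time, the measured TCP pose, the force and the opening at its end, in the units of the state.
- state(): the state, without advancing time (a new reading comes with each control period).
- grab_frame(name): name is "side" or "top" or "wrist"; returns a dict with "frame" (400x640x3 uint8, red, green, blue), "fx", "fy", "cx", "cy" (pixels), "view" (4x4, takes a point from world to camera coordinates). Camera axes: x right, y down, z forward; pixel columns grow to the right and rows downward; lengths in mm; the calibration is good to about 2 mm. A picture is of the moment at which its call begins. There is no depth.
- job_done(): hands the job in, once; it reports no verdict.
The state is a dict: "time_s": time; "qpos": joint angles; "qvel": joint speeds; "effort": joint torques, N m; "ee_pos": TCP position; "ee_rot": TCP orientation; "force": force on the tool from outside, world axes, zero at the start; "torque": the same for the moment, N m; "gripper_width": finger opening in mm.
Only numpy, scipy, OpenCV 4.12 (cv2) and the standard library are available. Lean on these libraries where they do the work, as an engineer would, in place of code of your own. Each camera call takes 0.05 s, during which the arm holds its last target.

## Working session

There is one attempt and no reset: what is moved stays moved. The work goes in short steps, Python scripts to look and compute and a shell command to move; the robot and the scene stay as the last step left them, time stands still between calls to the robot, and variables do not carry over. Pictures are saved under pics/ and viewed, and the job is handed in when it is done.

```bash
ls; mkdir -p pics; cat > h.py <<'E'
import numpy as np,cv2,json
from workcell import state,grab_frame,hold_point_z
def grab(n,tag):
    f=grab_frame(n); cv2.imwrite(f'pics/{tag}.png',f['frame'][:,:,::-1]); 
    np.savez(f'pics/{tag}.npz',**{k:np.array(v) for k,v in f.items()}); return f
def load(tag): return dict(np.load(f'pics/{tag}.npz'))
def px2w(f,u,v,z):
    V=np.array(f['view']);R=V[:3,:3];t=V[:3,3];c=-R.T@t
    d=R.T@np.array([(u-f['cx'])/f['fx'],(v-f['cy'])/f['fy'],1.])
    return c+d*(z-c[2])/d[2]
def w2px(f,p):
    V=np.array(f['view']);q=V[:3,:3]@np.array(p,float)+V[:3,3]
    return np.array([f['fx']*q[0]/q[2]+f['cx'],f['fy']*q[1]/q[2]+f['cy']])
def crop(tag,x0,y0,x1,y1,s,out):
    im=cv2.imread(f'pics/{tag}.png')[y0:y1,x0:x1]
    cv2.imwrite(f'pics/{out}.png',cv2.resize(im,None,fx=s,fy=s,interpolation=cv2.INTER_CUBIC))
E
python3 - <<'E'
from h import *
for n in ['side','top','wrist']:
    f=grab(n,n+'0'); V=np.array(f['view']); print(n,f['fx'],f['cx'],-V[:3,:3].T@V[:3,3],V[2,:3])
s=state();print(s,hold_point_z)
E
```

```text
pics
side 366.13995487726976 320.60975129766604 [ 59.44233782 671.42852169 641.85748026] [ 0.4925489  -0.72030135 -0.48842763]
top 378.80607423818014 316.8190352968096 [ 332.53721741  -15.22756338 1435.38482678] [ 1.82427929e-01  2.68474849e-04 -9.83219191e-01]
wrist 334.9571943574934 324.23365145897645 [ 311.5239274  -487.53398539  384.00314352] [-0.21078283 -0.10193958 -0.97220313]
{'time_s': 0.15, 'qpos': array([-6.50883069e+01,  1.83429515e+01,  8.96885935e+01, -5.69847858e-04,
        7.20433030e+01, -1.14521413e+00]), 'qvel': array([ 0.01319459, -0.18154852, -0.26748485, -0.0673584 ,  0.1089095 ,
       -0.04883214]), 'effort': array([ 1.94793492e-04, -4.12772083e+01, -2.32155222e+01,  7.26699550e-02,
        4.33915970e-02, -8.74241778e-05]), 'ee_pos': array([ 252.42804643, -516.22514656,  213.32807801]), 'ee_rot': array([-1.79925156e+02, -9.54191681e-04,  2.60570826e+01]), 'force': array([ 0.28443071, -0.73272594, -0.13889933]), 'torque': array([0.01498241, 0.04670642, 0.02977343]), 'gripper_width': 91.43256519365721} -18.8
```

View pics/top0.png

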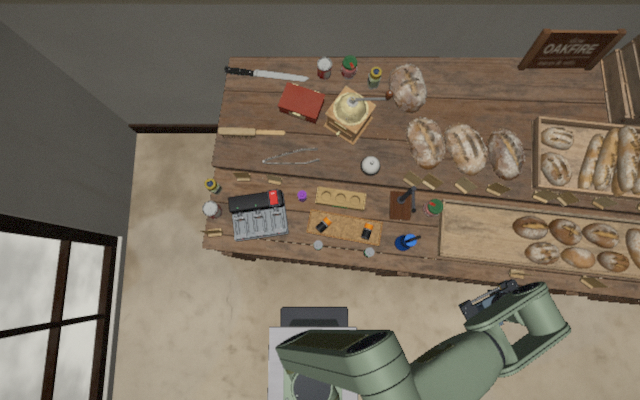

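View pics/side0.png

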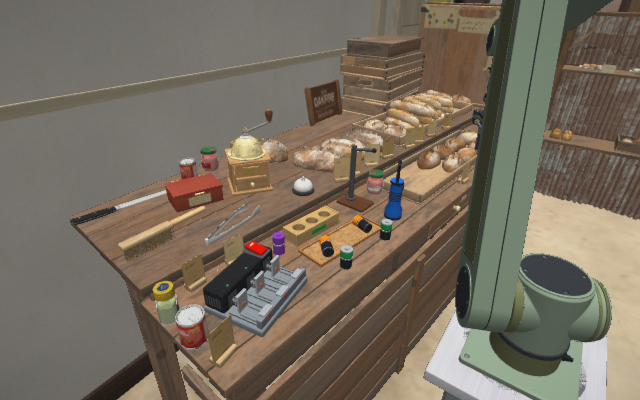

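View pics/wrist0.png

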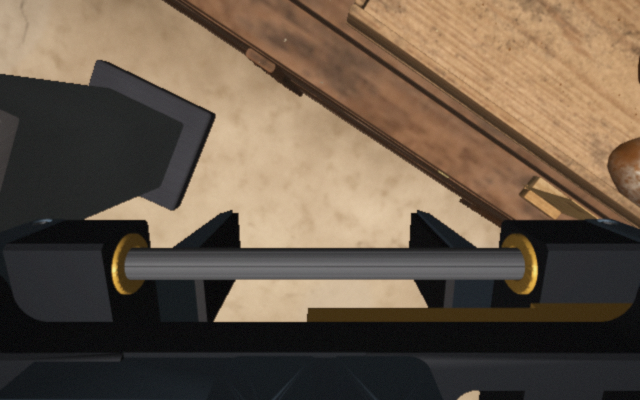

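```bash
python3 - <<'E'
from h import *
crop('top0',190,165,450,275,3,'top0c')
crop('side0',150,160,420,370,2.9,'side0c')
E
```

```text
(no output)
```

View pics/top0c.png

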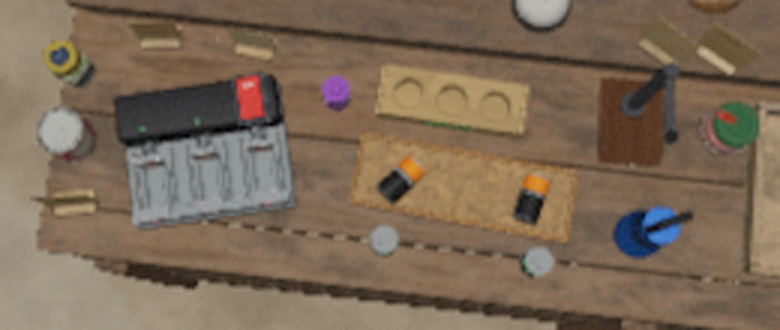

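View pics/side0c.png

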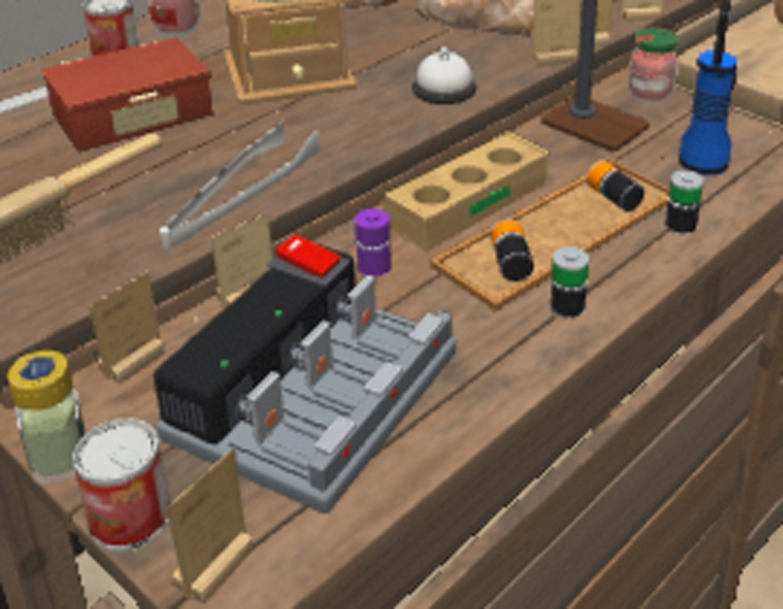

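```bash
cat >> h.py <<'E'
def plan(p,yaw,p0=None,yaw0=None,step=60,zfirst=False):
    """rows from current to target (tool down): rotation with translation simultaneous"""
    s=state()
    if p0 is None: p0=np.array(s['ee_pos']);
    if yaw0 is None: yaw0=s['ee_rot'][2]
    d=np.array(p,float)-p0; dy=(yaw-yaw0)
    n=max(int(np.ceil(np.abs(d).max()/step)),int(np.ceil(abs(dy)/10)),int(np.ceil(np.linalg.norm(d)/step)),1)
    for i in range(n):
        a=np.radians(yaw0+dy*i/n); w=d/n
        print([round(w[0]*np.cos(a)+w[1]*np.sin(a),1),round(w[0]*np.sin(a)-w[1]*np.cos(a),1),round(-w[2],1),0,0,round(-dy/n,2)],end=',')
    print('n',n,'q',np.round(s['qpos'],0))
E
python3 - <<'E'
from h import *
f=load('top0')
def c(u,v,z): return px2w(f,190+u/3,165+v/3,z).round(0)
for n,u,v,z in [('freshA',385,240,60),('freshB',539,260,60),('flatA nub',413,165,20),('flatA end',387,193,20),('flatB nub',538,180,20),('flatB end',527,213,20),('bore1',408,92,40),('bore3',497,105,40),('ball',672,135,216),('postb',632,105,12),('ch FL',138,225,0),('ch FR',295,205,20),('ch BL',118,105,74),('ch BR',275,80,74),('torch top',690,213,198),('torch bot',637,240,0)]: print(n,c(u,v,z))
plan([320,0,350],0)
E
```

```text
freshA [441. -21.  60.]
freshB [ 417. -206.   60.]
flatA nub [538. -56.  20.]
flatA end [503. -23.  20.]
flatB nub [ 519. -213.   20.]
flatB end [ 478. -198.   20.]
bore1 [628. -49.  40.]
bore3 [ 611. -161.   40.]
ball [ 543. -332.  216.]
postb [ 617. -336.   12.]
ch FL [464. 291.   0.]
ch FR [487.  92.  20.]
ch BL [604. 306.  74.]
ch BR [635. 115.  74.]
torch top [ 460. -353.  198.]
torch bot [ 446. -338.    0.]
[np.float64(31.9), np.float64(-48.2), np.float64(-15.2), 0, 0, np.float64(2.9)],[np.float64(29.5), np.float64(-49.8), np.float64(-15.2), 0, 0, np.float64(2.9)],[np.float64(26.9), np.float64(-51.2), np.float64(-15.2), 0, 0, np.float64(2.9)],[np.float64(24.3), np.float64(-52.5), np.float64(-15.2), 0, 0, np.float64(2.9)],[np.float64(21.6), np.float64(-53.7), np.float64(-15.2), 0, 0, np.float64(2.9)],[np.float64(18.9), np.float64(-54.7), np.float64(-15.2), 0, 0, np.float64(2.9)],[np.float64(16.1), np.float64(-55.6), np.float64(-15.2), 0, 0, np.float64(2.9)],[np.float64(13.3), np.float64(-56.3), np.float64(-15.2), 0, 0, np.float64(2.9)],[np.float64(10.4), np.float64(-56.9), np.float64(-15.2), 0, 0, np.float64(2.9)],n 9 q [-65.  18.  90.  -0.  72.  -1.]
```

```bash
python3 -m creep '[[0,0,0,-60,0,0,0],[0,32,-48,-15,0,0,2.9],[0,29.5,-49.8,-10,0,0,2.9],[0,26.9,-51.2,-10,0,0,2.9],[0,24.3,-52.5,-10,0,0,2.9]]'; python3 -m creep '[[0,21.6,-53.7,-10,0,0,2.9],[0,18.9,-54.7,-10,0,0,2.9],[0,16.1,-55.6,-10,0,0,2.9],[0,13.3,-56.3,0,0,0,2.9],[0,10.4,-56.9,0,0,0,2.9]]'; python3 -m creep '[[0,0,0,0,0,0,0]]'
python3 - <<'E'
from h import *
grab('wrist','w1')
E
```

```text
time_s: 0.78
ee_pos: [282.7, -285.4, 319.1]
ee_rot: [-180.0, -0.0, 14.3]
force: [0.7, -0.7, -0.3]
gripper_width: 91.4
time_s: 1.4
ee_pos: [320.3, 1.3, 349.1]
ee_rot: [180.0, -0.1, -0.2]
force: [1.3, -0.5, -0.9]
gripper_width: 91.1
time_s: 1.52
ee_pos: [320.3, 3.2, 348.8]
ee_rot: [-179.9, 0.0, 0.5]
force: [-0.3, -0.0, 0.6]
gripper_width: 91.2
```

View pics/w1.png

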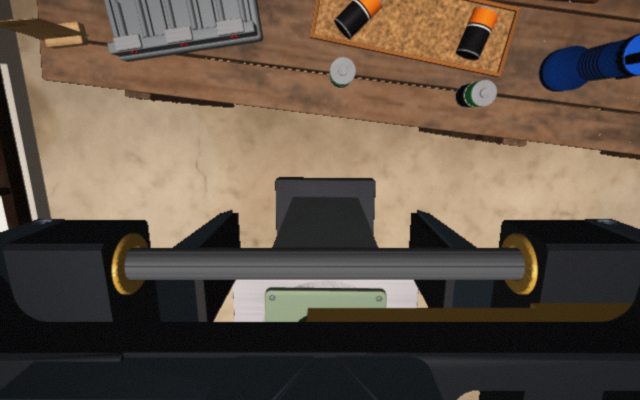

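```bash
python3 -m creep '[[0,60,0,0,0,0,0],[0,60,0,0,0,0,0],[0,60,0,0,0,0,0],[0,20,20,0,0,0,0],[0,0,0,0,0,0,0]]'; python3 - <<'E'
from h import *
grab('wrist','w2')
crop('w2',0,0,640,260,1.25,'w2c')
E
```

```text
time_s: 2.2
ee_pos: [521.5, -23.8, 347.4]
ee_rot: [180.0, 0.2, -0.3]
force: [-0.5, -0.1, -0.7]
gripper_width: 91.1
```

View pics/w2.png

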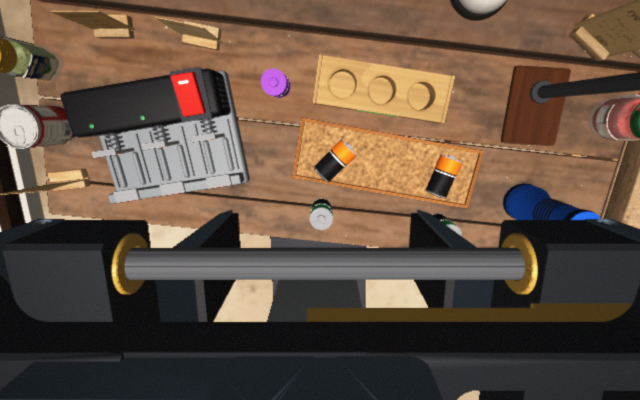

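Great view. Measure with enlarged crops.

```bash
python3 - <<'E'
from h import *
crop('w2',40,50,260,215,3.6,'w2a')
crop('w2',280,40,500,205,3.6,'w2b')
E
```

```text
(no output)
```

View pics/w2a.png

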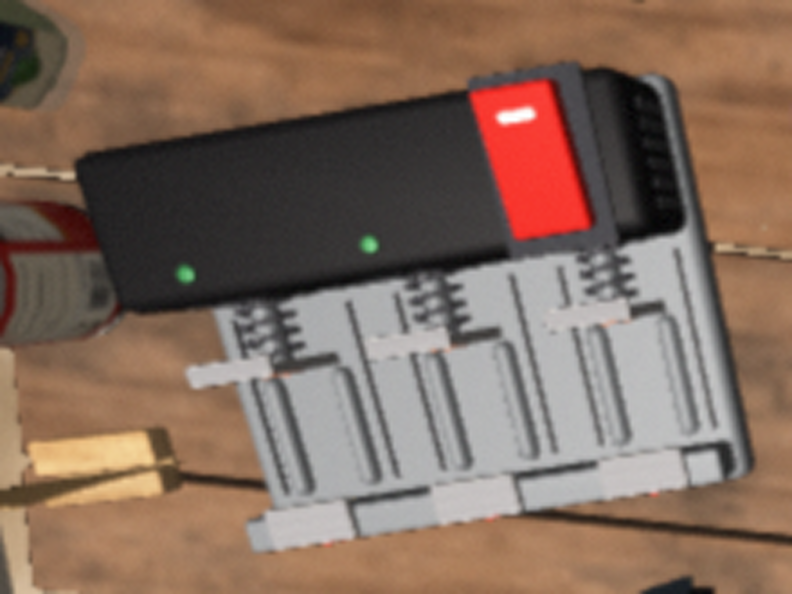

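View pics/w2b.png

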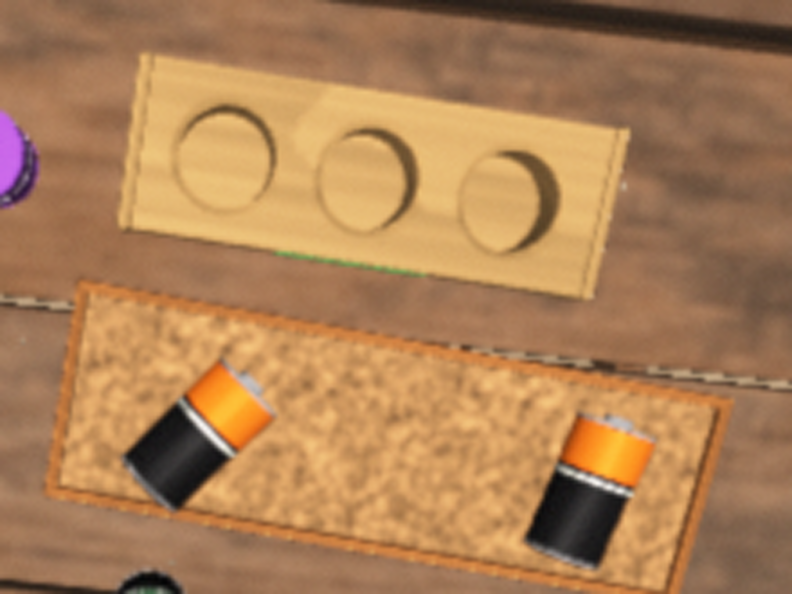

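```bash
python3 - <<'E'
from h import *
f=load('w2')
A=lambda u,v,z: px2w(f,40+(u+.5)/3.6-.5,50+(v+.5)/3.6-.5,z)
B=lambda u,v,z: px2w(f,280+(u+.5)/3.6-.5,40+(v+.5)/3.6-.5,z)
L=[A(308,506,50),A(474,482,50),A(641,458,50)]
P=[A(231,381,69.5),A(410,355,69.5),A(589,325,69.5)]
for a,b in zip(L,P): print('lip',a.round(1),'plate',b.round(1),np.linalg.norm(b-a)//.1/10,np.degrees(np.arctan2(*(b-a)[[1,0]])).round(1))
d=L[0]-L[2]; print('span',np.linalg.norm(d),np.degrees(np.arctan2(-d[0],d[1])))
for n,u,v,z in [('slab FL',250,550,20),('slab FR',748,470,20),('slab BR',665,78,20),('rock RL',470,92,88),('rock RR',552,82,88),('rock FL',513,243,76),('rock FR',593,230,76),('led1',185,273,74),('led2',369,243,74),('hous FL',133,312,74),('hous BL',78,160,74)]: print(n,A(u,v,z).round(1))
for n,e,k in [('A',[(127,458),(178,508)],[(222,362),(273,408)]),('B',[(527,540),(600,567)],[(580,415),(654,440)])]:
    E=[B(*x,20.5) for x in e];K=[B(*x,20.5) for x in k]
    me,mk=sum(E)/2,sum(K)/2;dd=mk-me
    print(n,'end',me.round(1),'nub',mk.round(1),'ctr',((me+mk)/2).round(1),'dir',np.degrees(np.arctan2(dd[1],dd[0])).round(1),'len',np.linalg.norm(dd).round(1),'wid',np.linalg.norm(E[0]-E[1]).round(1))
b=[B(224,158,40),B(367,180,40),B(509,202,40)]
for x in b: print('bore',x.round(1))
d=b[0]-b[2];print(np.linalg.norm(d),np.degrees(np.arctan2(-d[0],d[1])))
for c in [(143,55),(628,130),(593,298),(122,228)]: print('cad',B(*c,42).round(1))
E
```

```text
lip [485.5 260.6  50. ] plate [537.4 270.4  69.5] 56.2 10.7
lip [494.9 193.6  50. ] plate [546.6 202.8  69.5] 56.0 10.0
lip [504.1 126.8  50. ] plate [557.3 135.7  69.5] 57.2 9.4
span 135.06632934656395 7.935640406794774
slab FL [459.9 306.4  20. ]
slab FR [493.5  92.   20. ]
slab BR [648.7 115.1  20. ]
rock RL [636.3 162.2  88. ]
rock RR [639.3 134.2  88. ]
rock FL [586.7 157.8  76. ]
rock FR [591.1 128.9  76. ]
led1 [576.8 277.8  74. ]
led2 [587.  210.2  74. ]
hous FL [563.1 299.   74. ]
hous BL [615.9 308.8  74. ]
A end [502.7 -20.8  20.5] nub [543.1 -60.   20.5] ctr [522.9 -40.4  20.5] dir -44.1 len 56.3 wid 30.0
B end [ 471.6 -194.7   20.5] nub [ 524.9 -212.9   20.5] ctr [ 498.3 -203.8   20.5] dir -18.8 len 56.3 wid 34.0
bore [629.9 -48.6  40. ]
bore [ 621.7 -102.8   40. ]
bore [ 613.5 -157.1   40. ]
109.69387901772043 -8.612808379796316
cad [665.9 -18.4  42. ]
cad [ 638.9 -199.4   42. ]
cad [ 577.7 -191.2   42. ]
cad [604.6  -9.9  42. ]
```

```bash
python3 -m creep '[[0.3,1.5,16.6,20,0,0,-10.5],[0.3,0,0,20,0,0,-10.5],[0.3,0,0,20,0,0,-10.5],[0.3,0,0,20,0,0,-10.5],[0.3,0,0,20,0,0,-10.5]]';python3 -m creep '[[0.3,0,0,20,0,0,-10.5],[0.3,0,0,20,0,0,-10.5],[0.3,0,0,20,0,0,-10.5],[0.3,0,0,20,0,0,-10.5],[0.3,0,0,20,0,0,-10.5]]' ;python3 -m creep '[[0.3,0,0,20,0,0,-10.5],[0.3,0,0,20,0,0,-10.5],[0.3,0,0,20,0,0,-10.0],[0.3,0,0,0,0,0,0]]'
python3 - <<'E'
from h import *
grab('wrist','w3'); grab('side','s3');crop('s3',240,160,440,310,4,'s3c')
E
```

```text
time_s: 2.88
ee_pos: [520.7, -37.8, 249.0]
ee_rot: [180.0, -0.0, 52.7]
force: [-0.1, -1.3, -0.4]
gripper_width: 63.6
time_s: 3.5
ee_pos: [520.9, -37.8, 149.1]
ee_rot: [180.0, 0.0, 105.2]
force: [-0.2, -0.3, 0.6]
gripper_width: 63.9
time_s: 4.0
ee_pos: [520.1, -37.6, 88.5]
ee_rot: [-179.9, -0.1, 135.8]
force: [1.0, -0.2, 1.2]
gripper_width: 63.9
```

View pics/w3.png

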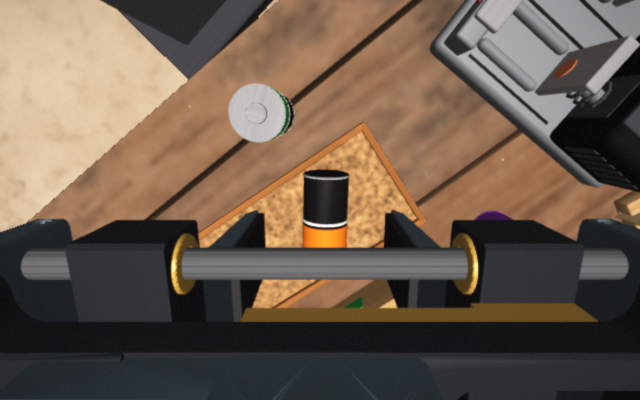

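View pics/s3c.png

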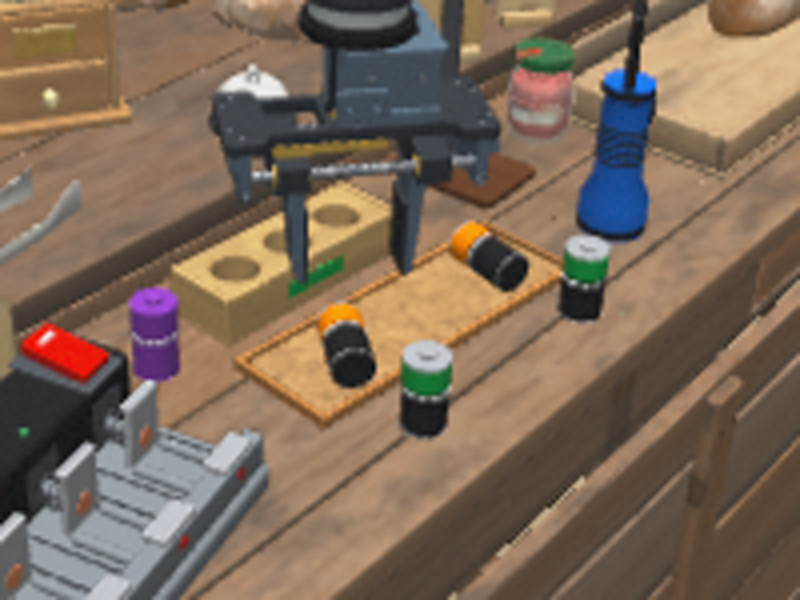

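```bash
python3 - <<'E'
from h import *
f=load('w3')
x=np.array([np.cos(np.radians(135.8)),np.sin(np.radians(135.8))]);y=np.array([x[1],-x[0]])
t=state()['ee_pos'][:2]
for u,v,z in [(327,172,37),(304,175,20.5),(349,175,20.5),(327,225,37),(303,222,20.5),(348,222,20.5)]:
    p=px2w(f,u,v,z)[:2]; print(u,v,p.round(1),((p-t)@x).round(1),((p-t)@y).round(1))
crop('w3',260,140,400,260,5,'w3c')
E
```

```text
327 172 [500.4 -15.8] 30.6 0.6
304 175 [492.4 -31. ] 25.8 -15.9
349 175 [515.1  -7.7] 25.8 16.6
327 225 [527.2 -41.7] -6.6 0.7
303 222 [517.  -56.7] -9.7 -17.1
348 222 [540.4 -32.6] -9.7 16.5
```

View pics/w3c.png

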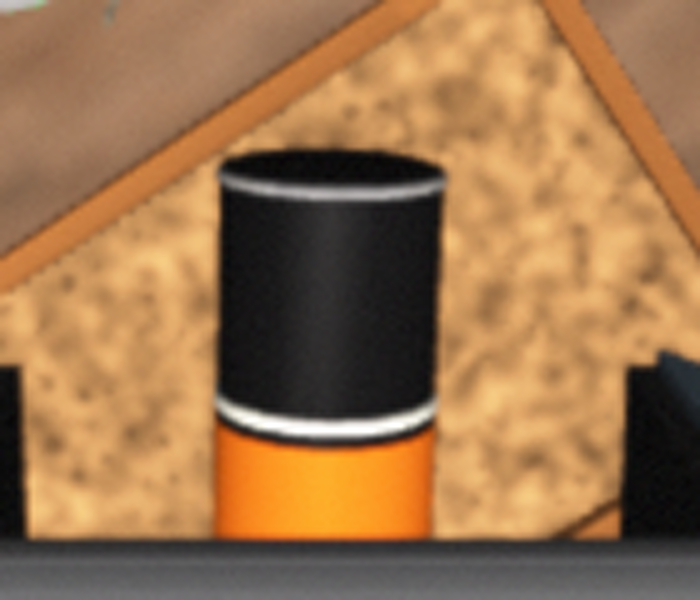

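```bash
python3 -m creep '[[0.3,-3.5,0.4,25,0,0,0],[0.3,0,0,30,0,0,0],[0.3,0,0,20,0,0,0],[0.3,0,0,0,0,0,0]]' 30;python3 -m creep '[[0.75,0,0,0,0,0,0],[0.75,0,0,0,0,0,0],[0.75,0,0,0,0,0,0],[0.75,0,0,0,0,0,0]]' 30
```

```text
time_s: 4.6
ee_pos: [524.4, -39.4, 13.9]
ee_rot: [-180.0, -0.1, 135.9]
force: [-0.3, 0.2, -0.0]
gripper_width: 63.8
time_s: 5.1
ee_pos: [525.2, -39.4, 14.5]
ee_rot: [180.0, 0.1, 136.0]
force: [-0.9, 0.1, 3.5]
gripper_width: 32.8
```

```bash
python3 -m creep '[[0.75,0,0,-50,0,0,0],[0.75,0,0,-50,0,0,0],[0.75,0,0,0,0,0,10.6],[0.75,0,0,0,0,0,10.6],[0.75,0,0,0,0,0,10.6]]';python3 -m creep '[[0.75,0,0,0,0,0,10.6],[0.75,0,0,0,0,0,10.6],[0.75,0,0,0,0,0,10.6],[0.75,0,0,0,0,0,10.6],[0.75,0,0,0,0,0,10.6]]';python3 -m creep '[[0.75,0,0,0,0,0,10.6],[0.75,0,0,0,0,0,10.6],[0.75,0,0,0,0,0,10.6],[0.75,0,0,0,0,0,10.6],[0.75,0,0,0,0,0,0]]'; python3 - <<'E'
from h import *
plan([521.6,129.5,114],8.5)
E
```

```text
time_s: 5.72
ee_pos: [524.5, -39.3, 113.9]
ee_rot: [-180.0, -0.0, 103.8]
force: [-0.3, 0.3, -2.4]
gripper_width: 32.2
time_s: 6.35
ee_pos: [524.5, -39.3, 113.6]
ee_rot: [-180.0, 0.0, 50.8]
force: [-0.2, 0.1, -2.5]
gripper_width: 32.1
time_s: 6.98
ee_pos: [524.5, -39.3, 113.7]
ee_rot: [-180.0, 0.0, 8.9]
force: [-0.6, -0.6, -2.0]
gripper_width: 32.6
[np.float64(7.7), np.float64(-55.7), np.float64(-0.1), 0, 0, np.float64(0.13)],[np.float64(7.6), np.float64(-55.8), np.float64(-0.1), 0, 0, np.float64(0.13)],[np.float64(7.5), np.float64(-55.8), np.float64(-0.1), 0, 0, np.float64(0.13)],n 3 q [ -6.  19. 104.  -0.  57.  76.]
```

```bash
python3 -m creep '[[0.75,7.6,-55.7,0,0,0,0.4],[0.75,7.6,-55.8,0,0,0,0],[0.75,7.6,-55.8,0,0,0,0],[0.75,0,0,0,0,0,0]]'; python3 - <<'E'
from h import *
grab('wrist','w4'); grab('side','s4');crop('s4',150,160,350,310,4,'s4c')
E
```

```text
time_s: 7.48
ee_pos: [522.4, 132.8, 113.8]
ee_rot: [-180.0, -0.0, 8.8]
force: [0.3, -0.4, -1.7]
gripper_width: 32.3
```

View pics/w4.png

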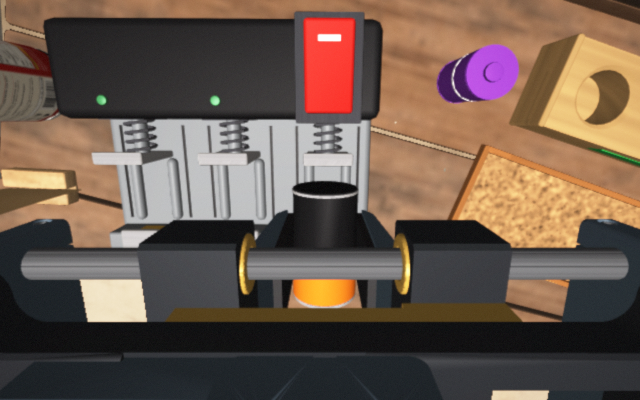

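View pics/s4c.png

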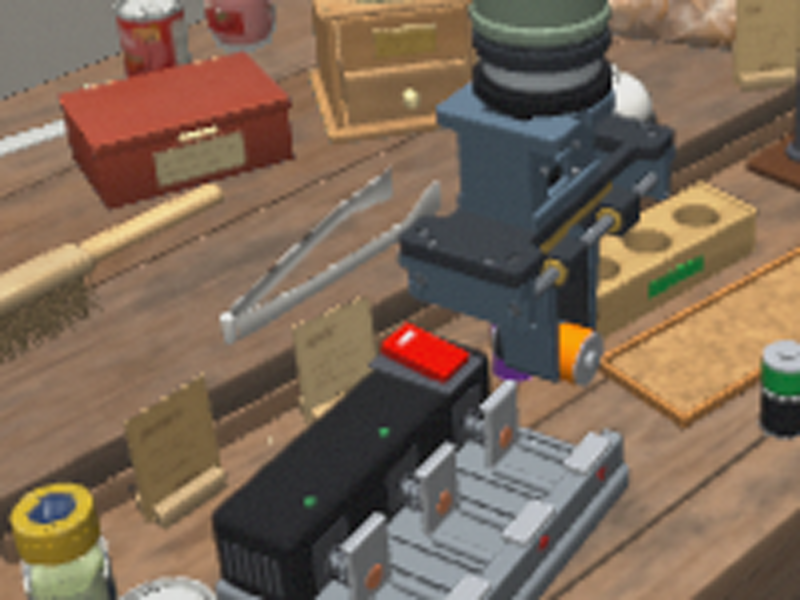

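```bash
python3 - <<'E'
from h import *
crop('w4',260,110,400,220,5.5,'w4c')
f=load('w4');t=np.array([522.4,132.8]);a=np.radians(8.8)
x=np.array([np.cos(a),np.sin(a)]);y=np.array([x[1],-x[0]])
def T(u,v,z): p=px2w(f,u,v,z)[:2]-t; return (p@x).round(1),(p@y).round(1)
for u,v,z in [(304,165,69.5),(353,165,69.5),(304,158,69.5),(353,158,69.5),(292,189,120),(357,189,120),(198,165,69.5),(247,165,69.5),(92,165,69.5),(144,165,69.5)]: print(u,v,T(u,v,z))
E
```

```text
304 165 (np.float64(35.3), np.float64(-13.1))
353 165 (np.float64(35.4), np.float64(18.5))
304 158 (np.float64(39.8), np.float64(-13.0))
353 158 (np.float64(39.9), np.float64(18.4))
292 189 (np.float64(30.3), np.float64(-16.2))
357 189 (np.float64(30.4), np.float64(16.4))
198 165 (np.float64(35.2), np.float64(-81.5))
247 165 (np.float64(35.3), np.float64(-49.9))
92 165 (np.float64(35.2), np.float64(-150.0))
144 165 (np.float64(35.2), np.float64(-116.4))
```

View pics/w4c.png

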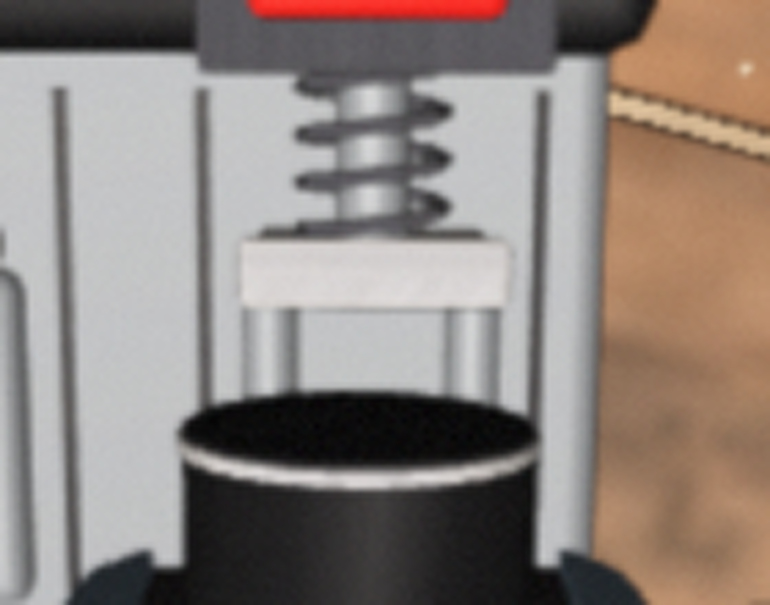

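```bash
python3 -m creep '[[0.75,-3,2.6,25,0,0,0],[0.75,0,0,24.8,0,0,0],[0.75,0,0,0,0,0,0],[0.75,0,0,0,0,0,0]]'; python3 -m creep '[[0.75,5,0,0,0,0,0],[0.75,5,0,0,0,0,0],[0.75,0,0,0,0,0,0]]' ; python3 -m creep '[[0.75,4,0,0,0,0,0],[0.75,4,0,0,0,0,0],[0.75,4,0,0,0,0,0],[0.75,0,0,0,0,0,0],[0.75,0,0,0,0,0,0]]'; python3 - <<'E'
from h import *
grab('wrist','w5'); grab('side','s5');crop('s5',180,200,330,320,5,'s5c');crop('w5',220,100,420,260,4,'w5c')
E
```

```text
time_s: 8.07
ee_pos: [520.8, 125.7, 64.9]
ee_rot: [180.0, -0.1, 8.3]
force: [-0.5, -0.5, -1.1]
gripper_width: 32.6
time_s: 8.45
ee_pos: [529.6, 127.8, 64.3]
ee_rot: [180.0, 0.1, 8.4]
force: [-4.2, -0.7, 0.1]
gripper_width: 32.5
time_s: 9.07
ee_pos: [539.7, 129.4, 63.6]
ee_rot: [180.0, 0.3, 8.4]
force: [-7.5, -0.7, 0.8]
gripper_width: 32.6
```

View pics/w5c.png

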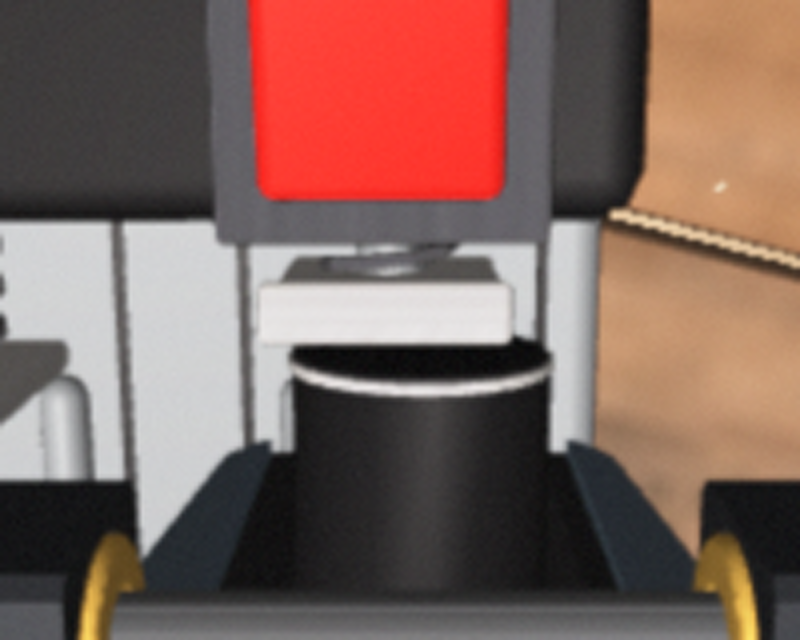

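View pics/s5c.png

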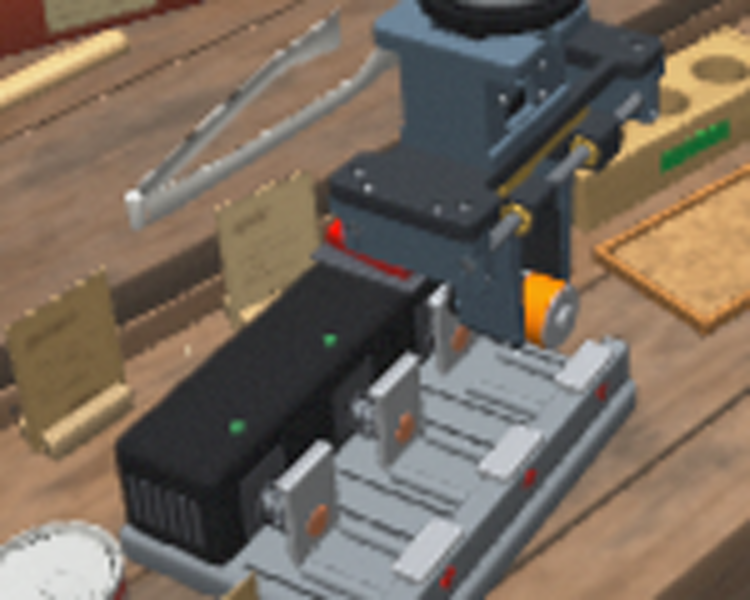

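```bash
python3 - <<'E'
from h import *
f=load('w5');s=state();t=s['ee_pos'][:2];a=np.radians(s['ee_rot'][2]);print(s['ee_pos'],s['ee_rot'])
x=np.array([np.cos(a),np.sin(a)]);y=np.array([x[1],-x[0]])
def T(u,v,z): p=px2w(f,220+u/4,100+v/4,z)[:2]-t; return (p@x).round(1),(p@y).round(1)
for q in [(258,345,69.5),(512,345,69.5),(292,362,70.4),(552,362,70.4),(420,390,86.9)]: print(q,T(*q))
E
```

```text
[539.65360593 129.41921371  63.617282  ] [179.9855613    0.30303753   8.37468799]
(258, 345, 69.5) (np.float64(31.7), np.float64(-19.9))
(512, 345, 69.5) (np.float64(31.7), np.float64(12.0))
(292, 362, 70.4) (np.float64(29.8), np.float64(-15.6))
(552, 362, 70.4) (np.float64(29.8), np.float64(17.0))
(420, 390, 86.9) (np.float64(30.2), np.float64(0.4))
```

```bash
python3 -m creep '[[0.75,-10,0,0,0,0,0],[0.75,-9,0,0,0,0,0],[0.75,0,-4.6,0,0,0,-0.3],[0.75,0,0,0,0,0,0]]'; python3 -m creep '[[0.75,5,0,0,0,0,0],[0.75,5,0,0,0,0,0],[0.75,5,0,0,0,0,0],[0.75,5,0,0,0,0,0],[0.75,0,0,0,0,0,0]]'; python3 - <<'E'
from h import *
grab('wrist','w6');crop('w6',220,100,420,260,4,'w6c')
print(state()['ee_pos'],state()['force'])
E
```

```text
time_s: 9.68
ee_pos: [523.8, 132.2, 64.6]
ee_rot: [-180.0, -0.2, 8.7]
force: [-0.4, 0.0, -1.2]
gripper_width: 32.7
time_s: 10.3
ee_pos: [539.8, 134.0, 63.4]
ee_rot: [180.0, 0.4, 8.7]
force: [-7.7, -0.4, 2.3]
gripper_width: 32.6
[539.66028313 134.03156038  63.41114233] [-6.85787562  0.05460014  2.31867757]
```

View pics/w6c.png

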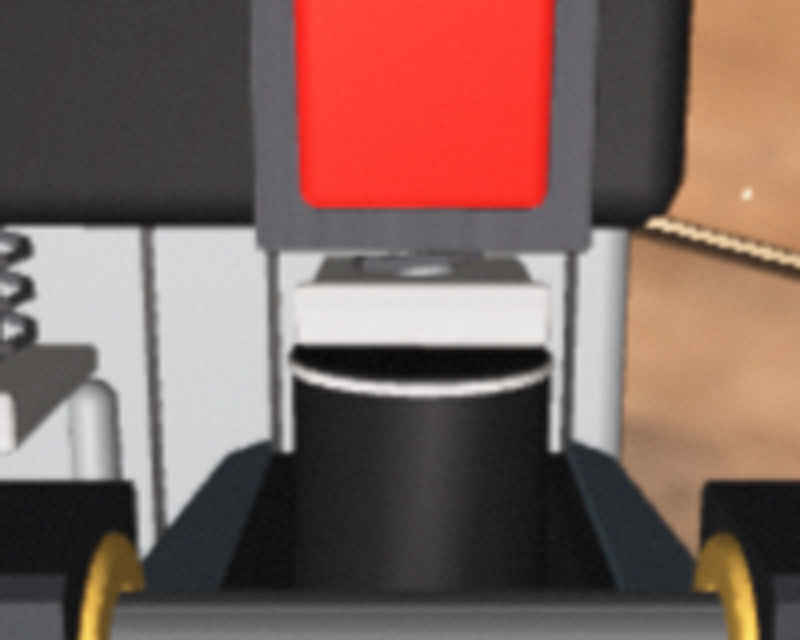

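```bash
python3 -m creep '[[0.75,3,0,0,0,0,0],[0.75,0,0,8,0,0,0],[0.75,0,0,8,0,0,0],[0.75,0,0,8,0,0,0],[0.75,0,0,0,0,0,0]]';python3 -m creep '[[0.75,0,0,4,0,0,0],[0.75,0,0,2,0,0,0],[0.75,0,0,0,0,0,0]]'; python3 - <<'E'
from h import *
grab('side','s6');crop('s6',180,200,330,320,5,'s6c')
E
```

```text
time_s: 10.98
ee_pos: [541.1, 134.1, 38.3]
ee_rot: [180.0, 0.6, 8.7]
force: [-8.0, -0.9, -3.5]
gripper_width: 32.1
time_s: 11.35
ee_pos: [541.6, 134.1, 32.9]
ee_rot: [180.0, 0.5, 8.7]
force: [-8.0, -1.9, 1.4]
gripper_width: 32.8
```

View pics/s6c.png

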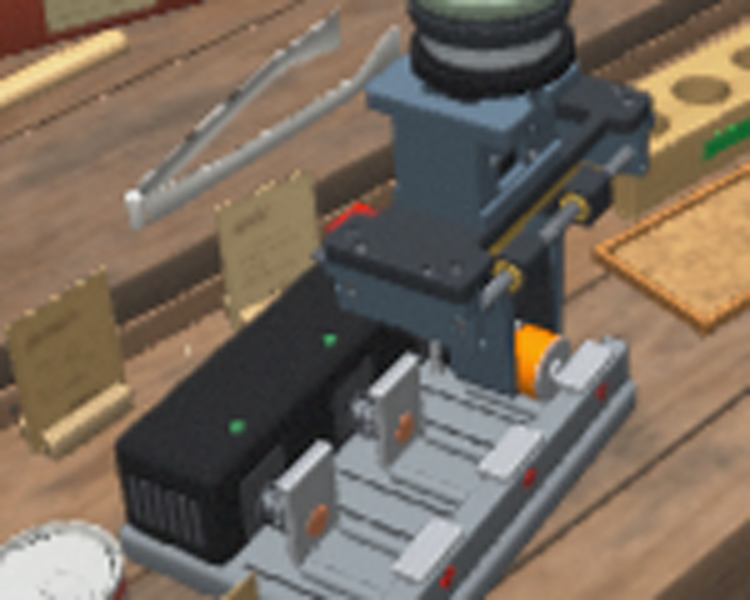

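```bash
python3 -m creep '[[0.75,0,0,1.5,0,0,0],[0.75,0,0,1,0,0,0],[0.75,0,0,0,0,0,0]]';python3 -m creep '[[0.75,-3,0,0,0,0,0],[0.75,-3,0,0,0,0,0],[0.75,0,0,0,0,0,0],[0.75,0,0,0,0,0,0]]'
```

```text
time_s: 11.78
ee_pos: [542.0, 134.0, 31.1]
ee_rot: [179.9, 0.4, 8.7]
force: [-8.8, -2.4, 3.6]
gripper_width: 32.6
time_s: 12.28
ee_pos: [537.3, 133.3, 31.1]
ee_rot: [180.0, 0.3, 8.7]
force: [-5.7, -1.5, 1.0]
gripper_width: 32.5
```

```bash
python3 -m creep '[[0.75,-2,0,0,0,0,0],[0.75,-1,0,0,0,0,0],[0.75,0,0,0,0,0,0],[0.75,0,0,0,0,0,0]]'; python3 -m creep '[[0.55,0,0,0,0,0,0],[0.55,0,0,0,0,0,0],[0.55,0,0,0,0,0,0],[0.55,0,0,0,0,0,0]]';python3 -m creep '[[0.55,0,0,-20,0,0,0],[0.55,0,0,-30,0,0,0],[0.55,0,0,-40,0,0,0],[0.5,0,0,-40,0,0,0],[0.4,0,0,0,0,0,0]]'; python3 - <<'E'
from h import *
grab('side','s7');crop('s7',180,200,330,320,5,'s7c')
grab('wrist','w7')
E
```

```text
time_s: 12.78
ee_pos: [535.4, 133.1, 31.2]
ee_rot: [180.0, 0.1, 8.7]
force: [-5.0, -3.0, -1.7]
gripper_width: 32.4
time_s: 13.28
ee_pos: [536.8, 133.8, 31.9]
ee_rot: [-180.0, -0.1, 8.7]
force: [0.3, 0.5, -0.9]
gripper_width: 40.9
time_s: 13.9
ee_pos: [538.6, 134.2, 165.2]
ee_rot: [-180.0, -0.5, 8.7]
force: [-1.2, 0.0, -0.6]
gripper_width: 52.7
```

View pics/s7c.png

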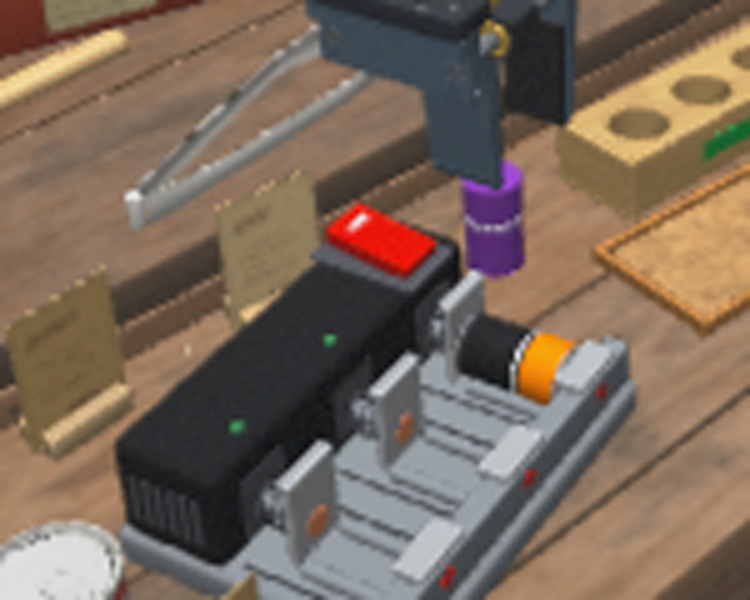

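View pics/w7.png

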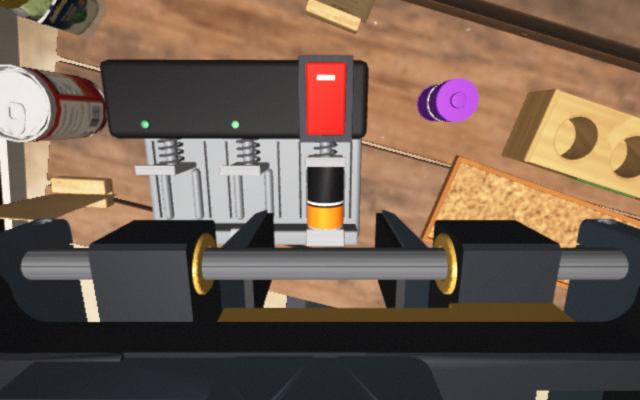

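```bash
python3 - <<'E'
from h import *
plan([498,-204,90],161)
E
```

```text
[np.float64(-5.5), np.float64(20.5), np.float64(4.5), 0, 0, np.float64(-9.52)],[np.float64(-8.8), np.float64(19.3), np.float64(4.5), 0, 0, np.float64(-9.52)],[np.float64(-11.9), np.float64(17.6), np.float64(4.5), 0, 0, np.float64(-9.52)],[np.float64(-14.7), np.float64(15.4), np.float64(4.5), 0, 0, np.float64(-9.52)],[np.float64(-17.0), np.float64(12.7), np.float64(4.5), 0, 0, np.float64(-9.52)],[np.float64(-18.9), np.float64(9.7), np.float64(4.5), 0, 0, np.float64(-9.52)],[np.float64(-20.2), np.float64(6.5), np.float64(4.5), 0, 0, np.float64(-9.52)],[np.float64(-21.0), np.float64(3.1), np.float64(4.5), 0, 0, np.float64(-9.52)],[np.float64(-21.2), np.float64(-0.5), np.float64(4.5), 0, 0, np.float64(-9.52)],[np.float64(-20.9), np.float64(-4.0), np.float64(4.5), 0, 0, np.float64(-9.52)],[np.float64(-19.9), np.float64(-7.4), np.float64(4.5), 0, 0, np.float64(-9.52)],[np.float64(-18.4), np.float64(-10.6), np.float64(4.5), 0, 0, np.float64(-9.52)],[np.float64(-16.4), np.float64(-13.5), np.float64(4.5), 0, 0, np.float64(-9.52)],[np.float64(-14.0), np.float64(-16.0), np.float64(4.5), 0, 0, np.float64(-9.52)],[np.float64(-11.1), np.float64(-18.1), np.float64(4.5), 0, 0, np.float64(-9.52)],[np.float64(-8.0), np.float64(-19.7), np.float64(4.5), 0, 0, np.float64(-9.52)],n 16 q [13. 19. 97. -0. 64. 94.]
```

```bash
python3 -m creep '[[0.3,-5.5,20.5,0,0,0,-9.5],[0.3,-8.8,19.3,0,0,0,-9.5],[0.3,-11.9,17.6,0,0,0,-9.5],[0.3,-14.7,15.4,0,0,0,-9.5],[0.3,-17,12.7,0,0,0,-9.5]]';python3 -m creep '[[0.3,-18.9,9.7,0,0,0,-9.5],[0.3,-20.2,6.5,4.5,0,0,-9.5],[0.3,-21,3.1,4.5,0,0,-9.5],[0.3,-21.2,-0.5,4.5,0,0,-9.5],[0.3,-20.9,-4,4.5,0,0,-9.5]]';python3 -m creep '[[0.3,-19.9,-7.4,4.5,0,0,-9.5],[0.3,-18.4,-10.6,10,0,0,-9.5],[0.3,-16.4,-13.5,10,0,0,-9.5],[0.3,-14,-16,10,0,0,-9.5],[0.3,-11.1,-18.1,10,0,0,-9.5]]';python3 -m creep '[[0.3,-8,-19.7,10,0,0,-9.5],[0.3,0,0,0,0,0,0],[0.3,0,0,0,0,0,0]]'
python3 - <<'E'
from h import *
grab('wrist','w8');crop('w8',240,120,400,260,5,'w8c');print(state()['ee_pos'],state()['ee_rot'])
E
```

```text
time_s: 14.62
ee_pos: [523.2, 27.4, 159.8]
ee_rot: [-179.8, 0.1, 56.5]
force: [-0.2, -0.7, -0.4]
gripper_width: 63.8
time_s: 15.25
ee_pos: [510.9, -77.9, 141.7]
ee_rot: [-179.8, -0.1, 104.0]
force: [-0.2, -0.2, 0.8]
gripper_width: 64.0
time_s: 15.88
ee_pos: [498.4, -183.1, 97.1]
ee_rot: [-180.0, -0.2, 151.5]
force: [-0.2, -0.4, -0.8]
gripper_width: 63.6
time_s: 16.25
ee_pos: [496.6, -203.4, 88.4]
ee_rot: [180.0, -0.1, 160.5]
force: [0.2, -0.4, 0.1]
gripper_width: 63.6
[ 496.96554264 -203.30771977   88.82475439] [ 1.79982720e+02 -4.73462202e-02  1.60594425e+02]
```

View pics/w8c.png

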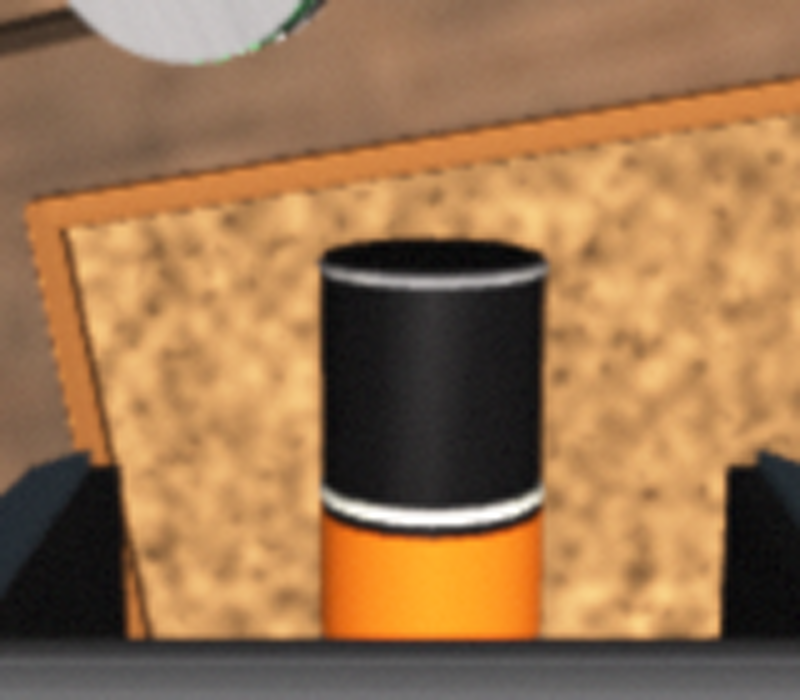

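View pics/w8.png

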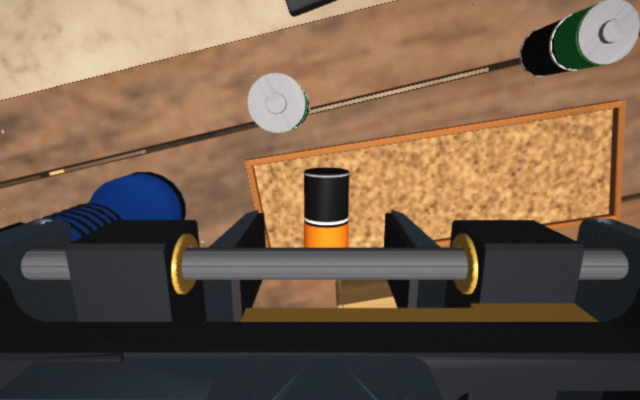

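```bash
python3 - <<'E'
from h import *
f=load('w8');s=state();t=s['ee_pos'][:2];a=np.radians(s['ee_rot'][2])
x=np.array([np.cos(a),np.sin(a)]);y=np.array([x[1],-x[0]])
def T(u,v,z): p=px2w(f,u,v,z)[:2]-t; return (p@x).round(1),(p@y).round(1)
for q in [(326.5,177.4,37),(304,173.6,20.5),(349.3,173.6,20.5),(304,218,20.5),(348.7,218,20.5)]: print(q,T(*q))
print('freshB',px2w(f,275.5,101.5,60),'freshA',px2w(f,606,31,60), 'torch head edge',[px2w(f,u,v,10).round(0) for u,v in [(185,210),(140,172),(95,185)]])
E
```

```text
(326.5, 177.4, 37) (np.float64(25.9), np.float64(1.5))
(304, 173.6, 20.5) (np.float64(25.7), np.float64(-14.6))
(349.3, 173.6, 20.5) (np.float64(25.7), np.float64(18.1))
(304, 218, 20.5) (np.float64(-7.7), np.float64(-15.1))
(348.7, 218, 20.5) (np.float64(-7.7), np.float64(18.2))
freshB [ 417.8763972  -205.04041671   60.        ] freshA [443.42835824 -21.03399241  60.        ] torch head edge [array([ 465., -306.,   10.]), array([ 427., -326.,   10.]), array([ 425., -362.,   10.])]
```

```bash
python3 -m creep '[[0.3,-3.4,1.6,25,0,0,0],[0.3,0,0,30,0,0,0],[0.3,0,0,20,0,0,0],[0.3,0,0,0,0,0,0]]' 30;python3 -m creep '[[0.75,0,0,0,0,0,0],[0.75,0,0,0,0,0,0],[0.75,0,0,0,0,0,0],[0.75,0,0,0,0,0,0]]' 30; python3 -m creep '[[0.75,0,0,-50,0,0,0],[0.75,0,0,-50,0,0,0],[0.75,0,0,0,0,0,0]]'
python3 - <<'E'
from h import *
plan([506,263,114],8.7)
E
```

```text
time_s: 16.8
ee_pos: [500.0, -202.5, 13.1]
ee_rot: [180.0, -0.2, 160.7]
force: [-0.7, 0.5, 0.1]
gripper_width: 64.1
time_s: 17.3
ee_pos: [501.2, -203.8, 14.8]
ee_rot: [-180.0, 0.1, 160.6]
force: [-0.4, 0.9, 2.4]
gripper_width: 32.3
time_s: 17.68
ee_pos: [503.4, -204.7, 118.0]
ee_rot: [-180.0, 0.5, 160.7]
force: [0.6, -0.5, -2.0]
gripper_width: 32.3
[np.float64(9.5), np.float64(27.6), np.float64(0.3), 0, 0, np.float64(9.5)],[np.float64(14.0), np.float64(25.7), np.float64(0.3), 0, 0, np.float64(9.5)],[np.float64(18.0), np.float64(23.0), np.float64(0.3), 0, 0, np.float64(9.5)],[np.float64(21.6), np.float64(19.7), np.float64(0.3), 0, 0, np.float64(9.5)],[np.float64(24.5), np.float64(15.9), np.float64(0.3), 0, 0, np.float64(9.5)],[np.float64(26.8), np.float64(11.7), np.float64(0.3), 0, 0, np.float64(9.5)],[np.float64(28.4), np.float64(7.1), np.float64(0.3), 0, 0, np.float64(9.5)],[np.float64(29.1), np.float64(2.3), np.float64(0.3), 0, 0, np.float64(9.5)],[np.float64(29.1), np.float64(-2.6), np.float64(0.3), 0, 0, np.float64(9.5)],[np.float64(28.3), np.float64(-7.3), np.float64(0.3), 0, 0, np.float64(9.5)],[np.float64(26.7), np.float64(-11.9), np.float64(0.3), 0, 0, np.float64(9.5)],[np.float64(24.4), np.float64(-16.1), np.float64(0.3), 0, 0, np.float64(9.5)],[np.float64(21.4), np.float64(-19.9), np.float64(0.3), 0, 0, np.float64(9.5)],[np.float64(17.8), np.float64(-23.2), np.float64(0.3), 0, 0, np.float64(9.5)],[np.float64(13.7), np.float64(-25.8), np.float64(0.3), 0, 0, np.float64(9.5)],[np.float64(9.3), np.float64(-27.7), np.float64(0.3), 0, 0, np.float64(9.5)],n 16 q [-23.  20. 102.  -0.  57. -94.]
```

```bash
python3 -m creep '[[0.75,9.5,27.6,0,0,0,9.5],[0.75,14,25.7,0,0,0,9.5],[0.75,18,23,0,0,0,9.5],[0.75,21.6,19.7,0,0,0,9.5],[0.75,24.5,15.9,0,0,0,9.5]]';python3 -m creep '[[0.75,26.8,11.7,0,0,0,9.5],[0.75,28.4,7.1,0,0,0,9.5],[0.75,29.1,2.3,0,0,0,9.5],[0.75,29.1,-2.6,0,0,0,9.5],[0.75,28.3,-7.3,0,0,0,9.5]]';python3 -m creep '[[0.75,26.7,-11.9,0,0,0,9.5],[0.75,24.4,-16.1,0,0,0,9.5],[0.75,21.4,-19.9,0,0,0,9.5],[0.75,17.8,-23.2,0,0,0,9.5],[0.75,13.7,-25.8,0,0,0,9.5]]';python3 -m creep '[[0.75,9.3,-27.7,0,0,0,9.5],[0.75,0,0,0,0,0,0],[0.75,0,0,0,0,0,0],[0.75,0,0,0,0,0,0]]'
python3 - <<'E'
from h import *
grab('wrist','w9');crop('w9',240,110,400,240,5,'w9c');print(state()['ee_pos'],state()['ee_rot'])
E
```

```text
time_s: 18.3
ee_pos: [500.3, -56.5, 112.6]
ee_rot: [-179.8, -0.1, 112.8]
force: [0.4, 0.2, -0.8]
gripper_width: 32.3
time_s: 18.92
ee_pos: [501.3, 89.4, 112.5]
ee_rot: [-179.9, 0.1, 65.3]
force: [0.3, -0.5, -1.4]
gripper_width: 32.5
time_s: 19.55
ee_pos: [502.3, 235.2, 112.4]
ee_rot: [180.0, 0.2, 17.8]
force: [0.6, 0.2, -0.2]
gripper_width: 32.4
time_s: 20.05
ee_pos: [503.3, 262.9, 113.7]
ee_rot: [180.0, 0.1, 8.7]
force: [-0.1, 0.5, -1.7]
gripper_width: 32.5
[503.47487412 262.96855736 113.85417265] [1.79968921e+02 4.11680294e-02 8.63592233e+00]
```

View pics/w9c.png

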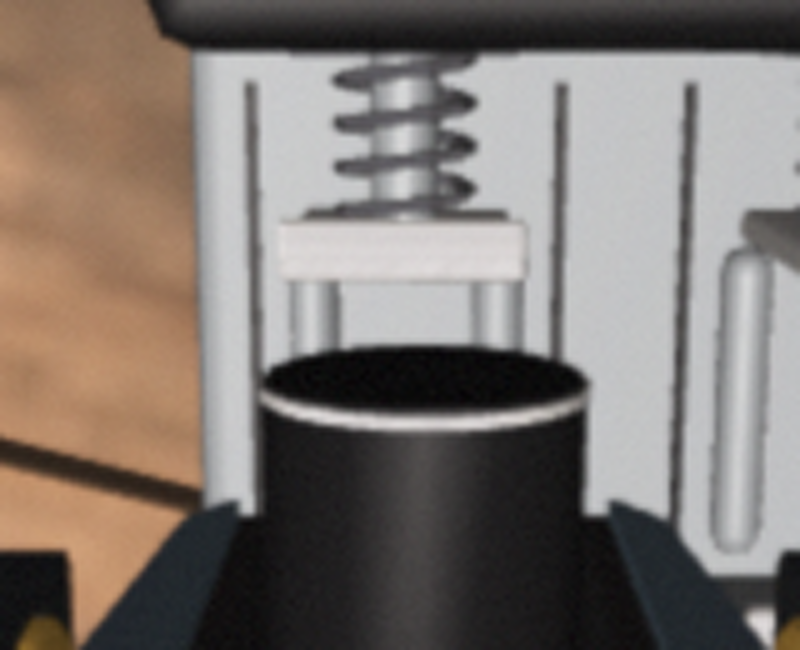

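```bash
python3 - <<'E'
from h import *
f=load('w9');s=state();t=s['ee_pos'][:2];a=np.radians(s['ee_rot'][2])
x=np.array([np.cos(a),np.sin(a)]);y=np.array([x[1],-x[0]])
def T(u,v,z): p=px2w(f,240+u/5,110+v/5,z)[:2]-t; return (p@x).round(1),(p@y).round(1)
for q in [(278,280,69.5),(526,280,69.5),(262,388,120),(588,388,120),(420,425,136.6)]: print(q,T(*q))
E
```

```text
(278, 280, 69.5) (np.float64(34.5), np.float64(-18.3))
(526, 280, 69.5) (np.float64(34.5), np.float64(13.7))
(262, 388, 120) (np.float64(30.9), np.float64(-15.9))
(588, 388, 120) (np.float64(30.9), np.float64(16.8))
(420, 425, 136.6) (np.float64(31.0), np.float64(-0.0))
```

```bash
python3 -m creep '[[0.75,-3,-2.7,25,0,0,0],[0.75,0,0,24.3,0,0,0],[0.75,0,0,0,0,0,0]]'; python3 -m creep '[[0.75,5,0,0,0,0,0],[0.75,5,0,0,0,0,0],[0.75,5,0,0,0,0,0],[0.75,5,0,0,0,0,0],[0.75,3.6,0,0,0,0,0]]';python3 -m creep '[[0.75,0,0,0,0,0,0],[0.75,0,0,0,0,0,0]]'; python3 - <<'E'
from h import *
grab('wrist','w10');crop('w10',220,100,420,260,4,'w10c')
E
```

```text
time_s: 20.48
ee_pos: [499.0, 264.9, 63.3]
ee_rot: [179.9, 0.2, 8.6]
force: [-0.2, -0.5, -1.4]
gripper_width: 32.8
time_s: 21.1
ee_pos: [521.5, 269.2, 65.2]
ee_rot: [180.0, 0.3, 8.6]
force: [-9.3, -2.2, 3.3]
gripper_width: 32.6
time_s: 21.35
ee_pos: [521.1, 269.2, 65.1]
ee_rot: [180.0, 0.3, 8.6]
force: [-8.3, -1.5, 3.4]
gripper_width: 32.4
```

View pics/w10c.png

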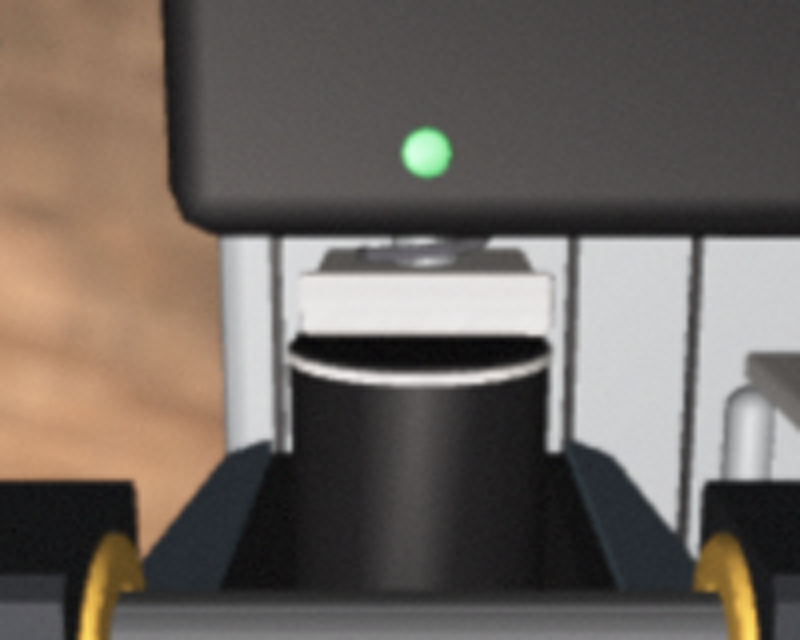

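```bash
python3 -m creep '[[0.75,1,0,0,0,0,0],[0.75,0,0,8,0,0,0],[0.75,0,0,8,0,0,0],[0.75,0,0,8,0,0,0],[0.75,0,0,0,0,0,0]]';python3 -m creep '[[0.75,0,0,4,0,0,0],[0.75,0,0,3,0,0,0],[0.75,0,0,0,0,0,0]]';  python3 -m creep '[[0.75,0,0,1.5,0,0,0],[0.75,0,0,1,0,0,0],[0.75,0,0,0,0,0,0]]'
```

```text
time_s: 22.02
ee_pos: [521.1, 269.1, 39.9]
ee_rot: [179.9, 0.5, 8.6]
force: [-7.8, -0.7, -1.8]
gripper_width: 32.3
time_s: 22.4
ee_pos: [521.5, 269.2, 33.5]
ee_rot: [179.9, 0.4, 8.6]
force: [-9.2, -1.2, 2.3]
gripper_width: 32.4
time_s: 22.78
ee_pos: [521.9, 269.2, 31.9]
ee_rot: [179.9, 0.3, 8.7]
force: [-9.3, -1.8, 5.6]
gripper_width: 32.5
```

```bash
python3 -m creep '[[0.75,-3,0,0,0,0,0],[0.75,-3,0,0,0,0,0],[0.75,0,0,0,0,0,0],[0.75,-2,0,0,0,0,0],[0.75,0,0,0,0,0,0]]'; python3 -m creep '[[0.55,0,0,0,0,0,0],[0.55,0,0,0,0,0,0],[0.55,0,0,0,0,0,0],[0.55,0,0,0,0,0,0]]';python3 -m creep '[[0.55,0,0,-20,0,0,0],[0.55,0,0,-30,0,0,0],[0.55,0,0,-40,0,0,0],[0.5,0,0,-40,0,0,0],[0.4,0,0,0,0,0,0]]'; python3 - <<'E'
from h import *
grab('side','s11');crop('s11',180,200,330,320,5,'s11c')
grab('wrist','w11')
plan([600,140,170],8.6)
E
```

```text
time_s: 23.4
ee_pos: [516.2, 268.3, 31.9]
ee_rot: [180.0, 0.1, 8.7]
force: [-4.9, -2.0, 3.6]
gripper_width: 32.3
time_s: 23.9
ee_pos: [517.1, 268.9, 31.4]
ee_rot: [-180.0, -0.0, 8.7]
force: [-0.3, 0.9, 0.3]
gripper_width: 41.1
time_s: 24.52
ee_pos: [518.8, 269.8, 164.9]
ee_rot: [-179.9, -0.4, 8.7]
force: [-0.4, -0.3, -0.4]
gripper_width: 52.9
[np.float64(21.1), np.float64(46.6), np.float64(-2.9), 0, 0, np.float64(0.02)],[np.float64(21.1), np.float64(46.6), np.float64(-2.9), 0, 0, np.float64(0.02)],[np.float64(21.1), np.float64(46.6), np.float64(-2.9), 0, 0, np.float64(0.02)],n 3 q [ 26.  21.  93.  -0.  66. 108.]
```

View pics/s11c.png

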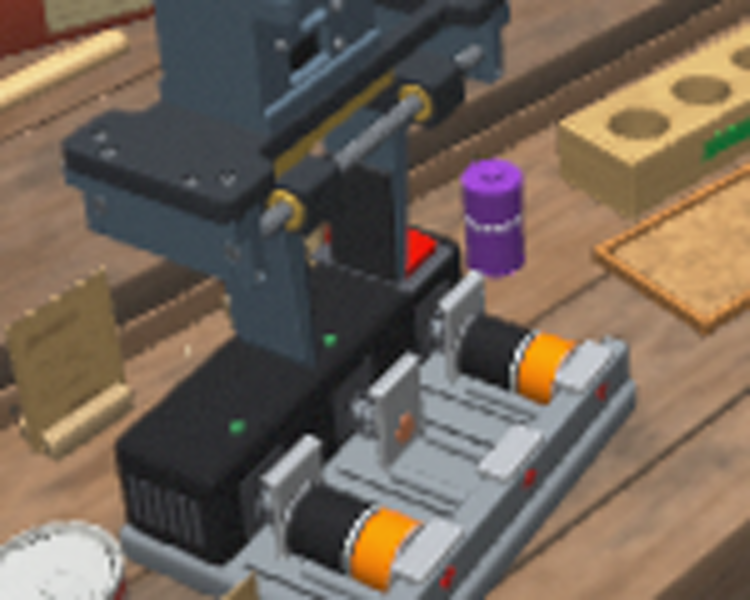

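View pics/w11.png

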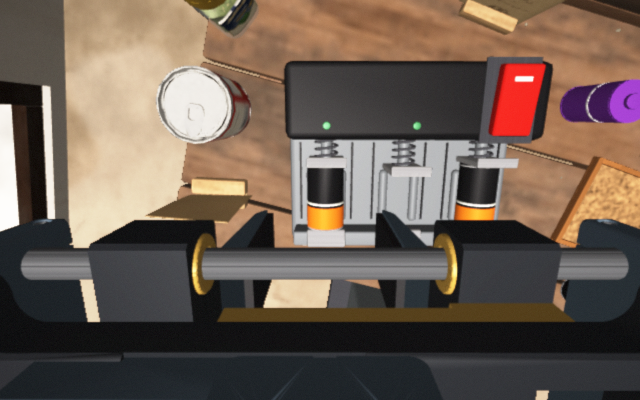

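```bash
python3 - <<'E'
from h import *
crop('w7',280,40,390,170,4.5,'w7c')
crop('w11',470,40,570,160,4.5,'w11c')
E
```

```text
(no output)
```

View pics/w7c.png

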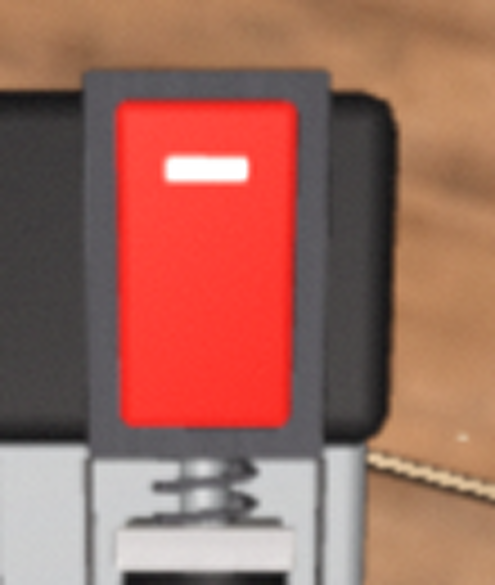

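View pics/w11c.png

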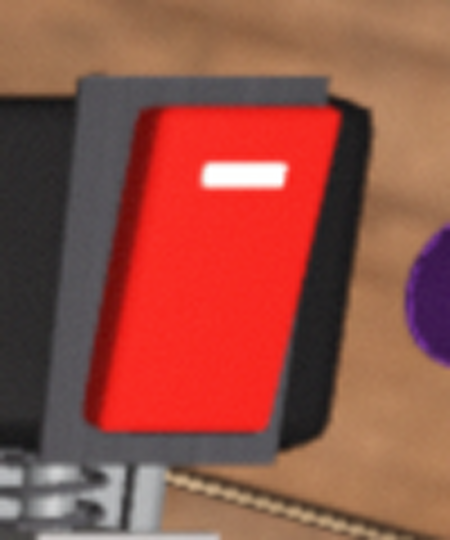

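```bash
python3 - <<'E'
from h import *
X=np.array([.9885,.151]);Y=np.array([-.151,.9885])
for tag,o,cs in [('w7',(280,40),[(85,72),(330,72),(90,457),(323,457)]),('w11',(470,40),[(78,78),(328,80),(42,460),(275,465)])]:
    f=load(tag)
    for z in (74,78):
        P=np.array([px2w(f,o[0]+u/4.5,o[1]+v/4.5,z)[:2] for u,v in cs]); c=P.mean(0)
        print(tag,z,c.round(1),'len',(P[:2].mean(0)-P[2:].mean(0)).round(1),'wid',np.linalg.norm(P[0]-P[1]).round(1),np.linalg.norm(P[2]-P[3]).round(1))
f=load('w7')
for u,v,z in [(208,102,93),(206,427,79),(207,170,91)]: print(px2w(f,280+u/4.5,40+v/4.5,z).round(1))
f=load('w11')
for u,v,z in [(250,107,93),(185,430,79),(245,176,91)]: print(px2w(f,470+u/4.5,40+v/4.5,z).round(1))
plan([633.2,148.8,130],8.7)
E
```

```text
w7 74 [614.5 144.2] len [60.7  9.2] wid 39.5 39.7
w7 78 [614.2 144.2] len [59.7  9. ] wid 38.9 39.1
w11 74 [614.5 143.7] len [60.4  9.7] wid 40.3 39.8
w11 78 [614.  145.8] len [59.4  9.5] wid 39.7 39.2
[637.5 147.7  93. ]
[589.3 140.6  79. ]
[628.1 146.4  91. ]
[637.3 150.   93. ]
[590.1 138.7  79. ]
[628.1 146.9  91. ]
[np.float64(32.5), np.float64(45.3), np.float64(10.4), 0, 0, np.float64(-0.01)],[np.float64(32.4), np.float64(45.3), np.float64(10.4), 0, 0, np.float64(-0.01)],[np.float64(32.4), np.float64(45.4), np.float64(10.4), 0, 0, np.float64(-0.01)],n 3 q [ 26.  21.  93.  -0.  66. 108.]
```

```bash
python3 -m creep '[[0.8,32.5,45.7,0,0,0,0],[1,32.5,45.7,5,0,0,0],[1,32.5,45.7,10,0,0,0],[1,0,0,20,0,0,0],[1,0,0,0,0,0,0]]' 20; python3 -m creep '[[1,0,0,20,0,0,0],[1,0,0,9,0,0,0],[1,0,0,0,0,0,0],[1,0,0,0,0,0,0]]'; python3 - <<'E'
from h import *
grab('side','s12');crop('s12',180,160,330,280,5,'s12c')
E
```

```text
time_s: 25.25
ee_pos: [631.7, 146.8, 122.6]
ee_rot: [180.0, 0.4, 8.6]
force: [0.1, -0.5, 0.0]
gripper_width: 7.7
time_s: 25.75
ee_pos: [634.0, 148.3, 98.1]
ee_rot: [-180.0, -0.1, 8.7]
force: [0.1, 0.1, 0.1]
gripper_width: 0.7
```

View pics/s12c.png

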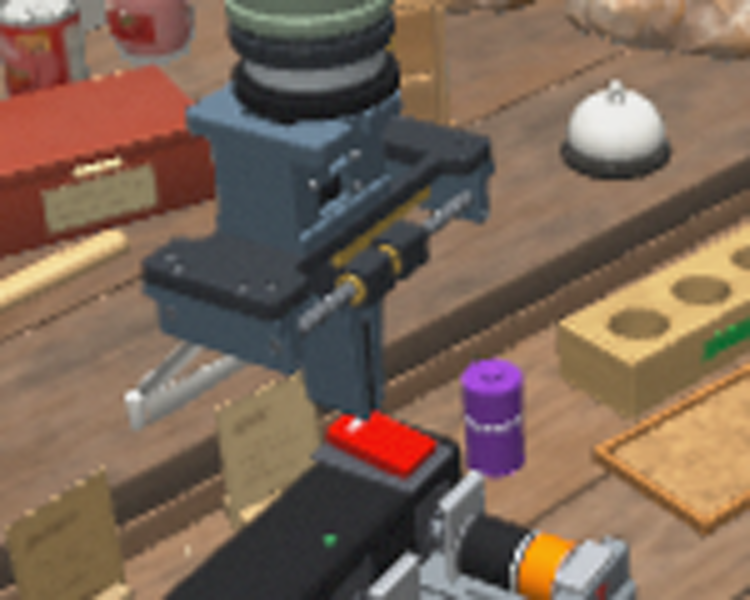

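Over the rear half. Press down slowly.

```bash
python3 -m creep '[[1,0,0,4,0,0,0],[1,0,0,2,0,0,0],[1,0,0,2,0,0,0],[1,0,0,0,0,0,0]]'; python3 -m creep '[[1,0,0,2,0,0,0],[1,0,0,2,0,0,0],[1,0,0,0,0,0,0]]'; python3 -m creep '[[1,0,0,2,0,0,0],[1,0,0,0,0,0,0],[1,0,0,0,0,0,0]]';python3 -m creep '[[1,0,0,1.5,0,0,0],[1,0,0,0,0,0,0],[1,0,0,0,0,0,0]]'
```

```text
time_s: 26.3
ee_pos: [633.9, 147.9, 89.4]
ee_rot: [180.0, -0.0, 8.7]
force: [1.1, -0.6, -0.2]
gripper_width: 0.5
time_s: 26.68
ee_pos: [635.0, 148.0, 86.6]
ee_rot: [180.0, -0.2, 8.7]
force: [0.8, 0.5, 5.5]
gripper_width: 0.6
time_s: 27.05
ee_pos: [635.4, 148.1, 86.1]
ee_rot: [-180.0, -0.3, 8.7]
force: [0.9, 0.1, 10.9]
gripper_width: 0.5
time_s: 27.42
ee_pos: [635.5, 148.1, 85.9]
ee_rot: [-180.0, -0.3, 8.7]
force: [-0.7, -0.6, 17.4]
gripper_width: 0.8
```

```bash
python3 -m creep '[[1,0,0,-20,0,0,0],[1,0,0,-40,0,0,0],[0.8,-50,0,-30,0,0,0],[0.6,-40,0,0,0,0,0],[0.6,0,0,0,0,0,0]]'; python3 - <<'E'
from h import *
grab('side','s13');crop('s13',180,200,330,320,5,'s13c');print(state()['ee_pos'])
grab('wrist','w13');crop('w13',200,20,440,220,3.3,'w13c')
E
```

```text
time_s: 28.05
ee_pos: [541.6, 133.8, 172.1]
ee_rot: [180.0, 0.1, 8.7]
force: [0.1, -0.0, 0.3]
gripper_width: 27.5
[543.67471531 134.14628793 172.04286662]
```

View pics/s13c.png

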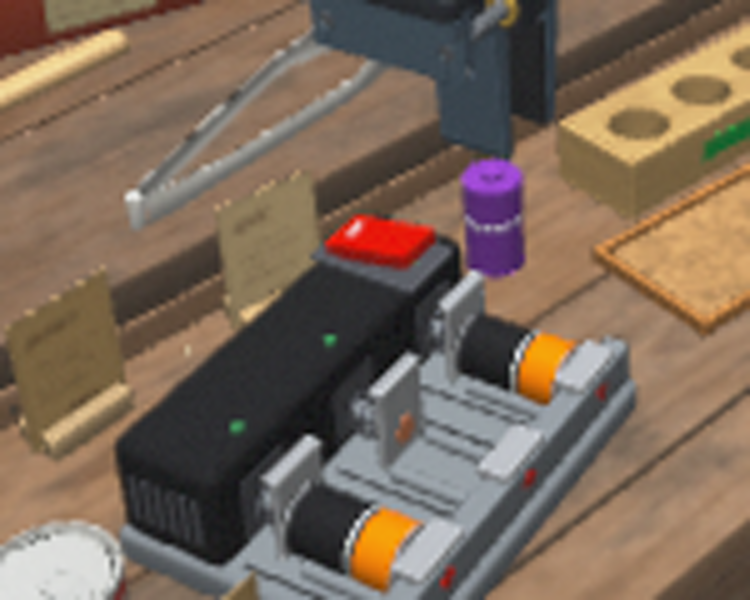

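View pics/w13.png

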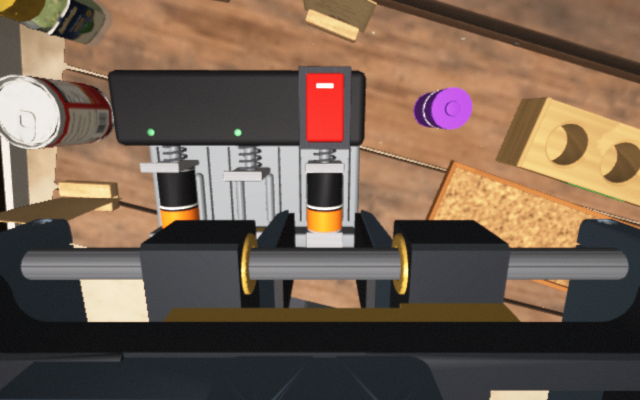

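```bash
python3 - <<'E'
from h import *
f=load('w13'); print(px2w(f,330,30,12))
E
python3 -m creep '[[1,52,0,0,0,0,0],[1,52,0.3,30,0,0,0],[1,0,0,40,0,0,0],[1,0,0,10,0,0,0],[1,0,0,0,0,0,0]]'; python3 -m creep '[[1,0,0,4,0,0,0],[1,0,0,2,0,0,0],[1,0,0,0,0,0,0]]'; python3 -m creep '[[1,0,0,2,0,0,0],[1,0,0,0,0,0,0],[1,0,0,0,0,0,0]]'
```

```text
[684.83232983 150.33164299  12.        ]
time_s: 28.78
ee_pos: [647.6, 149.7, 91.3]
ee_rot: [180.0, 0.1, 8.7]
force: [-0.3, 0.6, -0.4]
gripper_width: 0.6
time_s: 29.15
ee_pos: [647.7, 149.7, 86.7]
ee_rot: [180.0, -0.1, 8.7]
force: [0.0, -0.7, -0.0]
gripper_width: 0.6
time_s: 29.52
ee_pos: [647.8, 149.7, 84.1]
ee_rot: [180.0, -0.0, 8.7]
force: [0.6, 0.2, 1.9]
gripper_width: 0.2
```

```bash
python3 -m creep '[[1,0,0,1.5,0,0,0],[1,0,0,0,0,0,0],[1,0,0,0,0,0,0]]'; python3 -m creep '[[1,0,0,1.5,0,0,0],[1,0,0,0,0,0,0],[1,0,0,0,0,0,0]]'; python3 -m creep '[[1,0,0,-30,0,0,0],[1,0,0,-50,0,0,0],[0.6,-50,0,-50,0,0,0],[0.4,-50,0,-50,0,0,0],[0.4,-50,0,-30,0,0,0]]';python3 -m creep '[[0.4,-50,40,0,0,0,0],[0.4,0,60,0,0,0,0],[0.4,0,60,0,0,0,0],[0.4,0,40,0,0,0,8],[0.4,0,0,0,0,0,0]]'; python3 - <<'E'
from h import *
grab('wrist','w14')
E
```

```text
time_s: 29.9
ee_pos: [647.9, 149.7, 83.8]
ee_rot: [180.0, -0.1, 8.7]
force: [-1.3, 0.7, 7.3]
gripper_width: 0.4
time_s: 30.28
ee_pos: [647.9, 149.7, 83.6]
ee_rot: [-180.0, -0.1, 8.7]
force: [-2.6, -1.1, 12.5]
gripper_width: 0.7
time_s: 30.9
ee_pos: [510.0, 128.7, 281.0]
ee_rot: [-180.0, -0.1, 8.7]
force: [0.8, -0.1, 0.9]
gripper_width: 27.7
time_s: 31.52
ee_pos: [492.4, -77.5, 278.8]
ee_rot: [180.0, 0.0, 0.4]
force: [0.2, 0.2, -0.9]
gripper_width: 54.8
```

View pics/w14.png

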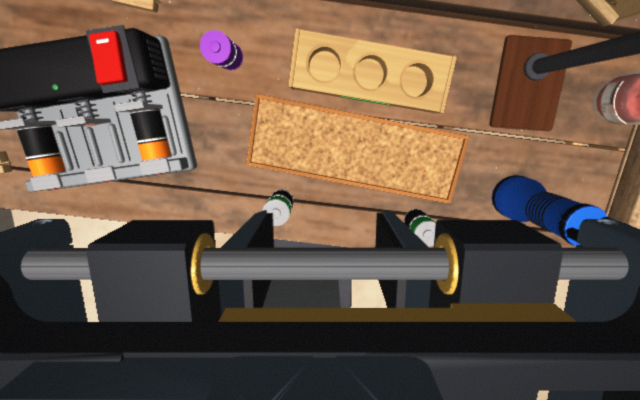

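```bash
python3 - <<'E'
from h import *
crop('w14',240,170,440,260,4,'w14c')
f=load('w14')
for u,v in [(324,65),(370,72),(416,80)]: print(px2w(f,u,v,40).round(1))
E
```

```text
[615.6 -76.5  40. ]
[ 608.4 -129.6   40. ]
[ 600.1 -183.3   40. ]
```

View pics/w14c.png

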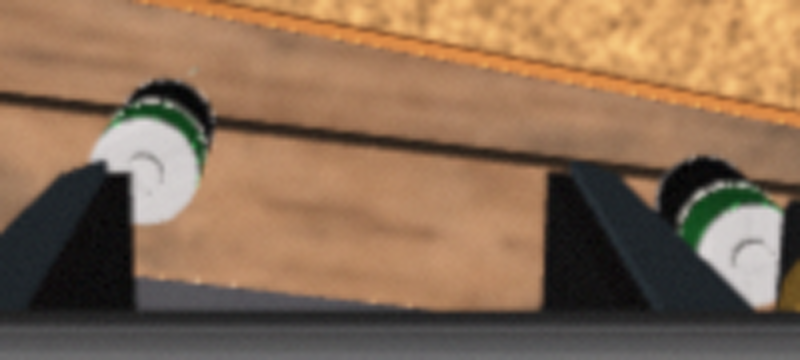

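```bash
python3 - <<'E'
from h import *
f=load('w14')
print(px2w(f,276.8,213,60), px2w(f,240+752/4,170+253/4,60), state()['ee_pos'])
for u,v in [(260,96),(467,139)]: print('tray',px2w(f,u,v,10).round(1))
f2=load('w2')
for u,v in [(302.5,119),(482.5,151)]: print('tray',px2w(f2,u,v,10).round(1))
plan([442.7,-21,130],82)
E
```

```text
[444.12262072 -20.66964845  60.        ] [ 419.65878785 -205.74993437   60.        ] [492.23075545 -76.01304741 278.86171773]
tray [582.5   3.8  10. ]
tray [ 531.2 -262.4   10. ]
tray [583.    7.6  10. ]
tray [ 534.6 -263.4   10. ]
[np.float64(-5.4), np.float64(-6.2), np.float64(16.5), 0, 0, np.float64(-9.05)],[np.float64(-4.4), np.float64(-6.9), np.float64(16.5), 0, 0, np.float64(-9.05)],[np.float64(-3.3), np.float64(-7.6), np.float64(16.5), 0, 0, np.float64(-9.05)],[np.float64(-2.0), np.float64(-8.0), np.float64(16.5), 0, 0, np.float64(-9.05)],[np.float64(-0.8), np.float64(-8.2), np.float64(16.5), 0, 0, np.float64(-9.05)],[np.float64(0.5), np.float64(-8.2), np.float64(16.5), 0, 0, np.float64(-9.05)],[np.float64(1.8), np.float64(-8.0), np.float64(16.5), 0, 0, np.float64(-9.05)],[np.float64(3.1), np.float64(-7.6), np.float64(16.5), 0, 0, np.float64(-9.05)],[np.float64(4.2), np.float64(-7.1), np.float64(16.5), 0, 0, np.float64(-9.05)],n 9 q [-10.   9.  93.   0.  78.  79.]
```

```bash
python3 -m creep '[[0.3,-5,-6.2,16.5,0,0,-9],[0.3,-4,-6.9,16.5,0,0,-9],[0.3,-3,-7.6,16.5,0,0,-9],[0.3,-1.8,-8,16.5,0,0,-9],[0.3,-0.6,-8.2,16.5,0,0,-9]]';python3 -m creep '[[0.3,0.6,-8.2,16.5,0,0,-9],[0.3,1.8,-8,16.5,0,0,-9],[0.3,3.1,-7.6,16.5,0,0,-9],[0.3,4.2,-7.1,16.5,0,0,-9],[0.3,0,0,0,0,0,0]]'; python3 -m creep '[[0.3,0,0,0,0,0,0]]'; python3 - <<'E'
from h import *
s=state();print(s['ee_pos'],s['ee_rot'])
grab('wrist','w15');grab('side','s15');crop('s15',280,180,400,290,5,'s15c')
plan([443.5,-20.9,36],82)
E
```

```text
time_s: 32.2
ee_pos: [465.8, -42.6, 196.2]
ee_rot: [-180.0, -0.0, 46.1]
force: [0.6, 0.1, 0.3]
gripper_width: 63.6
time_s: 32.83
ee_pos: [442.9, -18.4, 129.9]
ee_rot: [-179.8, -0.0, 81.7]
force: [-0.4, 0.2, 0.5]
gripper_width: 63.7
time_s: 32.95
ee_pos: [445.1, -19.3, 131.4]
ee_rot: [179.9, -0.0, 81.6]
force: [0.1, -0.2, 0.1]
gripper_width: 63.9
[445.09434558 -19.26558046 131.3757465 ] [ 1.79919947e+02 -7.35587882e-03  8.16125773e+01]
[np.float64(-0.8), np.float64(-0.8), np.float64(47.8), 0, 0, np.float64(-0.19)],[np.float64(-0.8), np.float64(-0.8), np.float64(47.8), 0, 0, np.float64(-0.19)],n 2 q [ -4.  11. 113.  -0.  56.   4.]
```

View pics/w15.png

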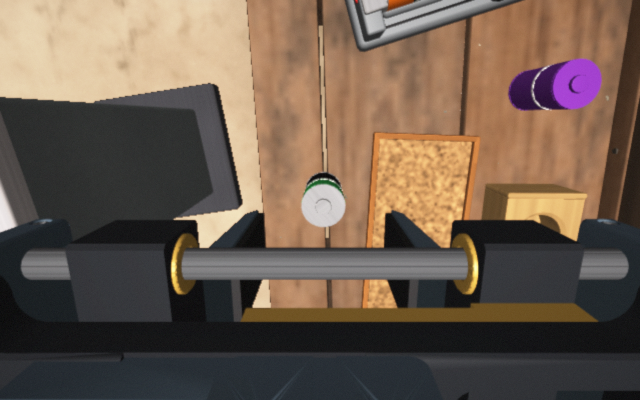

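View pics/s15c.png

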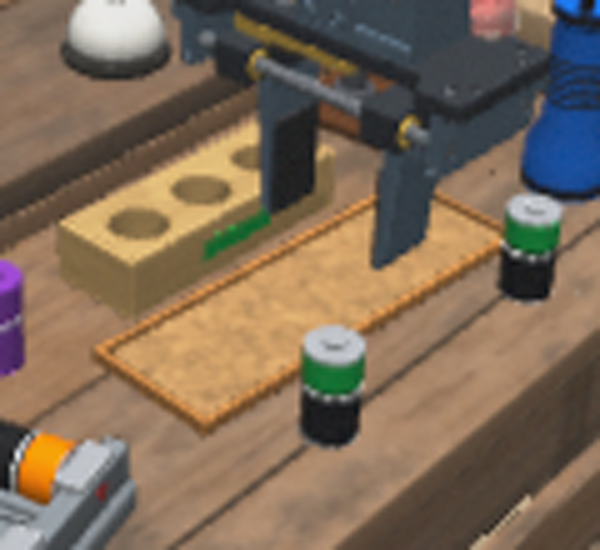

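```bash
python3 - <<'E'
from h import *
f=load('w15'); print(px2w(f,323,204,58),px2w(f,323,205,62)); s=state(); print(s['ee_pos'])
E
```

```text
[444.73111772 -17.70375733  58.        ] [444.78051636 -17.4245147   62.        ]
[445.29469908 -19.63706915 131.52349782]
```

```bash
python3 -m creep '[[0.3,1,-0.5,35,0,0,0],[0.3,0,0,35,0,0,0],[0.3,0,0,25.5,0,0,0],[0.3,0,0,0,0,0,0],[0.75,0,0,0,0,0,0]]' 25; python3 -m creep '[[0.75,0,0,0,0,0,0],[0.75,0,0,0,0,0,0],[0.75,0,0,0,0,0,0]]'; python3 -m creep '[[0.75,0,0,-40,0,0,0],[0.75,0,0,-40,0,0,0],[0.75,0,0,0,0,0,0]]'; python3 - <<'E'
from h import *
plan([608,-130,116],82)
E
```

```text
time_s: 33.67
ee_pos: [445.3, -18.8, 36.3]
ee_rot: [179.9, -0.0, 81.6]
force: [0.7, 0.7, 0.9]
gripper_width: 56.4
time_s: 34.05
ee_pos: [444.6, -18.7, 35.9]
ee_rot: [179.9, -0.0, 81.7]
force: [-0.1, 0.0, 3.4]
gripper_width: 32.3
time_s: 34.42
ee_pos: [446.2, -18.8, 117.7]
ee_rot: [179.6, -0.0, 81.7]
force: [0.5, 0.5, -1.3]
gripper_width: 32.3
[np.float64(-21.6), np.float64(44.1), np.float64(0.4), 0, 0, np.float64(-0.09)],[np.float64(-21.7), np.float64(44.0), np.float64(0.4), 0, 0, np.float64(-0.09)],[np.float64(-21.8), np.float64(44.0), np.float64(0.4), 0, 0, np.float64(-0.09)],[np.float64(-21.8), np.float64(44.0), np.float64(0.4), 0, 0, np.float64(-0.09)],n 4 q [ -4.  12. 114.  -0.  54.   4.]
```

```bash
python3 - <<'E'
from h import *
plan([600.1,-183.3,110],82)
E
python3 -m creep '[[0.75,-35,44,0,0,0,0],[0.75,-35,44,0,0,0,0],[0.75,-35,44,2,0,0,0],[0.75,-35,43.5,5,0,0,-0.3],[0.75,0,0,0,0,0,0]]' ; python3 -m creep '[[0.75,0,0,0,0,0,0],[0.75,0,0,0,0,0,0]]'; python3 - <<'E'
from h import *
s=state();print(s['ee_pos'],s['ee_rot'])
grab('wrist','w16');grab('side','s16');crop('s16',260,150,400,260,5,'s16c')
E
```

```text
[np.float64(-35.1), np.float64(44.0), np.float64(1.9), 0, 0, np.float64(-0.09)],[np.float64(-35.2), np.float64(44.0), np.float64(1.9), 0, 0, np.float64(-0.09)],[np.float64(-35.2), np.float64(43.9), np.float64(1.9), 0, 0, np.float64(-0.09)],[np.float64(-35.3), np.float64(43.9), np.float64(1.9), 0, 0, np.float64(-0.09)],n 4 q [ -4.  12. 114.  -0.  54.   4.]
time_s: 35.05
ee_pos: [598.6, -185.3, 105.1]
ee_rot: [-179.9, 0.0, 81.8]
force: [-0.5, 0.8, -2.1]
gripper_width: 32.3
time_s: 35.3
ee_pos: [596.3, -181.6, 107.7]
ee_rot: [-179.9, -0.0, 82.0]
force: [-0.0, 0.3, -1.3]
gripper_width: 32.5
[ 596.31309319 -181.61552346  107.71813619] [-1.79899833e+02 -2.23462207e-02  8.20032017e+01]
```

View pics/w16.png

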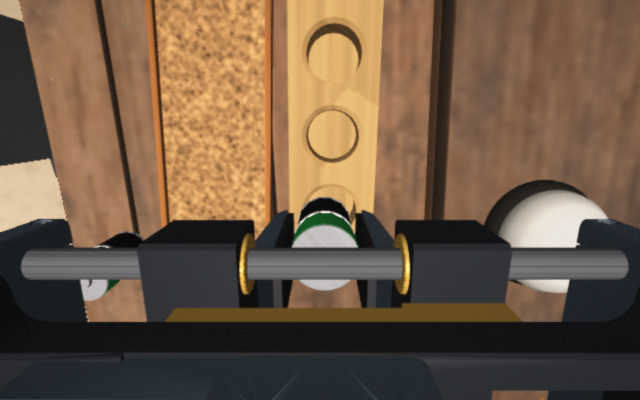

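View pics/s16c.png

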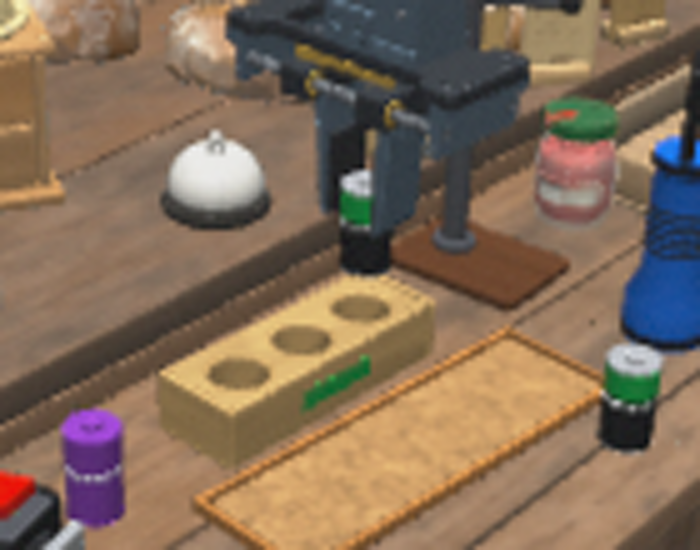

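```bash
python3 - <<'E'
from h import *
crop('w16',260,0,400,160,4.5,'w16c');crop('w16',260,170,400,300,5,'w16d')
E
```

```text
(no output)
```

View pics/w16c.png

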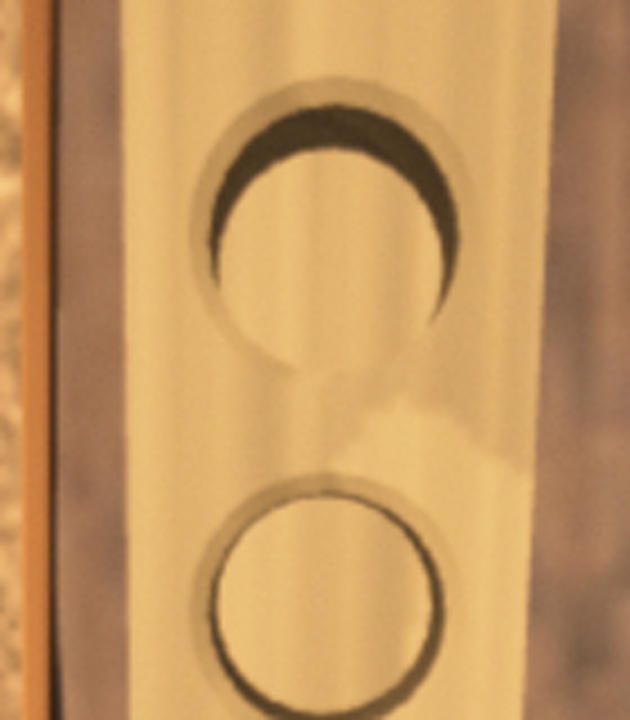

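View pics/w16d.png

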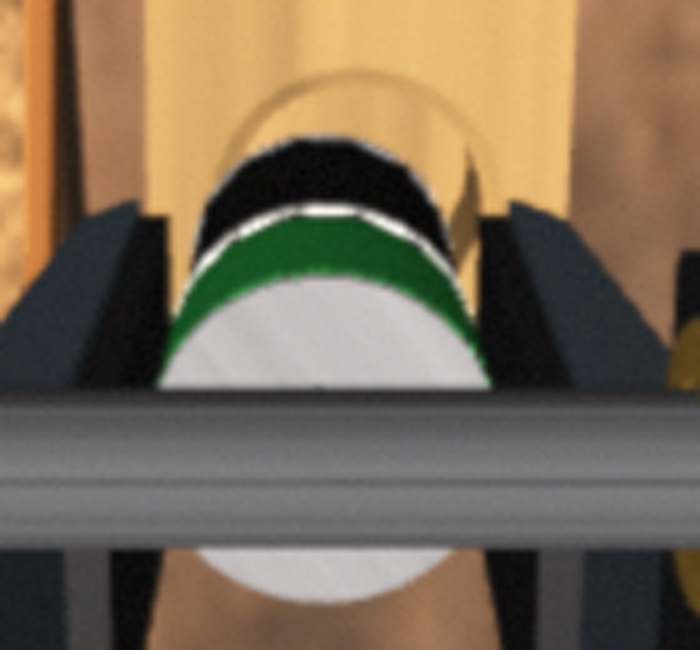

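```bash
python3 - <<'E'
from h import *
f=load('w16');s=state();t=s['ee_pos'][:2];a=np.radians(s['ee_rot'][2])
x=np.array([np.cos(a),np.sin(a)]);y=np.array([x[1],-x[0]])
def T(u,v,z): p=px2w(f,u,v,z)[:2]; return p.round(1),((p-t)@x).round(1),((p-t)@y).round(1)
print('b1',T(260+330/4.5,215/4.5,40)); print('b2',T(260+325/4.5,607/4.5,40)); print('b3',T(331.6,213.6,40))
print('celltop',T(325,170+438/5,129.8)); print('far top edge',T(325,170+272/5,129.8)); print('far bottom edge',T(325,170+137/5,71.8)); print('sides',T(260+195/5,170+240/5,71.8),T(260+455/5,170+240/5,71.8))
E
```

```text
b1 (array([617.6, -73.7]), np.float64(109.8), np.float64(5.6))
b2 (array([ 609.3, -129.8]), np.float64(53.1), np.float64(5.2))
b3 (array([ 601.2, -186.7]), np.float64(-4.3), np.float64(5.1))
celltop (array([ 596.9, -181.6]), np.float64(0.1), np.float64(0.1))
far top edge (array([ 599.2, -165.1]), np.float64(16.8), np.float64(0.1))
far bottom edge (array([ 599.1, -166.2]), np.float64(15.7), np.float64(0.1))
sides (array([ 580.6, -177.4]), np.float64(2.0), np.float64(-16.6)) (array([ 613.8, -182. ]), np.float64(2.1), np.float64(16.9))
```

```bash
python3 -m creep '[[0.75,-1.5,4.9,12,0,0,0],[0.75,0,0,12,0,0,0],[0.75,0,0,0,0,0,0],[0.75,0,0,0,0,0,0]]' ; python3 - <<'E'
from h import *
s=state();print(s['ee_pos'],s['ee_rot'])
grab('wrist','w17');crop('w17',260,100,400,300,4,'w17c')
E
```

```text
time_s: 35.9
ee_pos: [602.1, -184.9, 84.0]
ee_rot: [-180.0, 0.0, 82.0]
force: [0.3, -0.3, -1.9]
gripper_width: 32.2
[ 602.07442554 -184.87222939   84.00944601] [-1.79983132e+02  7.98526983e-04  8.19554438e+01]
```

View pics/w17c.png

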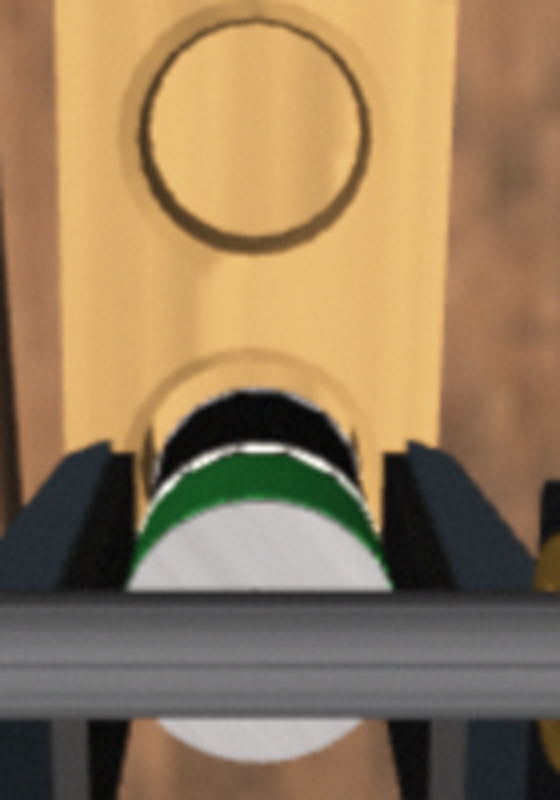

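```bash
python3 - <<'E'
from h import *
f=load('w17');s=state();t=s['ee_pos'][:2];a=np.radians(s['ee_rot'][2])
x=np.array([np.cos(a),np.sin(a)]);y=np.array([x[1],-x[0]])
def T(u,v,z): p=px2w(f,260+u/4,100+v/4,z)[:2]; return ((p-t)@x).round(1),((p-t)@y).round(1)
print('cell far',T(257,390,48.1),'bore far outer',T(255,350,40),T(130,470,40),T(380,470,40),'b2 inner far/near',T(256,18,38),T(256,245,38),'sides',T(139,130,38.5),T(371,130,38.5),'cell sides',T(158,455,48),T(357,455,48))
E
```

```text
cell far (np.float64(15.6), np.float64(0.0)) bore far outer (np.float64(20.4), np.float64(-0.3)) (np.float64(-0.1), np.float64(-21.2)) (np.float64(-0.1), np.float64(20.6)) b2 inner far/near (np.float64(72.9), np.float64(-0.2)) (np.float64(37.4), np.float64(-0.2)) sides (np.float64(55.7), np.float64(-18.7)) (np.float64(55.8), np.float64(18.1)) cell sides (np.float64(4.8), np.float64(-15.9)) (np.float64(4.9), np.float64(16.1))
```

```bash
python3 -m creep '[[0.75,0,-0.3,6,0,0,0],[0.75,0,0,5,0,0,0],[0.75,0,0,5,0,0,0],[0.75,0,0,0,0,0,0]]' ;python3 -m creep '[[0.75,0,0,6,0,0,0],[0.75,0,0,6,0,0,0],[0.75,0,0,6,0,0,0],[0.75,0,0,0,0,0,0]]'
```

```text
time_s: 36.45
ee_pos: [601.4, -184.7, 67.6]
ee_rot: [-179.9, -0.0, 82.0]
force: [-0.8, 0.4, -1.5]
gripper_width: 32.4
time_s: 36.95
ee_pos: [601.3, -184.6, 49.5]
ee_rot: [-179.9, -0.0, 82.0]
force: [-0.5, -0.2, -0.7]
gripper_width: 32.4
```

```bash
python3 -m creep '[[0.75,0,0,2,0,0,0],[0.75,0,0,1.3,0,0,0],[0.75,0,0,0,0,0,0]]' ;python3 -m creep '[[0.5,0,0,0,0,0,0],[0.5,0,0,0,0,0,0],[0.5,0,0,0,0,0,0]]'; python3 -m creep '[[0.5,0,0,-20,0,0,0],[0.4,0,0,-50,0,0,0],[0.3,0,0,-30,0,0,0],[0.3,0,0,-20,0,0,0],[0.3,0,0,0,0,0,0]]'; python3 - <<'E'
from h import *
grab('wrist','w18');grab('side','s18');crop('s18',260,150,400,260,5,'s18c')
plan([419,-205,131.5],82)
E
```

```text
time_s: 37.33
ee_pos: [601.8, -184.8, 46.9]
ee_rot: [180.0, 0.0, 82.0]
force: [-0.5, 0.7, -1.3]
gripper_width: 32.5
time_s: 37.7
ee_pos: [601.9, -184.9, 47.2]
ee_rot: [180.0, 0.0, 82.0]
force: [0.7, 0.0, 0.1]
gripper_width: 45.9
time_s: 38.33
ee_pos: [602.8, -185.1, 168.8]
ee_rot: [179.8, 0.0, 82.0]
force: [0.4, 0.8, -0.3]
gripper_width: 63.8
[np.float64(-11.4), np.float64(-44.4), np.float64(8.7), 0, 0, np.float64(-0.01)],[np.float64(-11.4), np.float64(-44.4), np.float64(8.7), 0, 0, np.float64(-0.01)],[np.float64(-11.4), np.float64(-44.4), np.float64(8.7), 0, 0, np.float64(-0.01)],[np.float64(-11.4), np.float64(-44.4), np.float64(8.7), 0, 0, np.float64(-0.01)],n 4 q [-18.  25.  86.  -0.  69. -10.]
```

View pics/s18c.png

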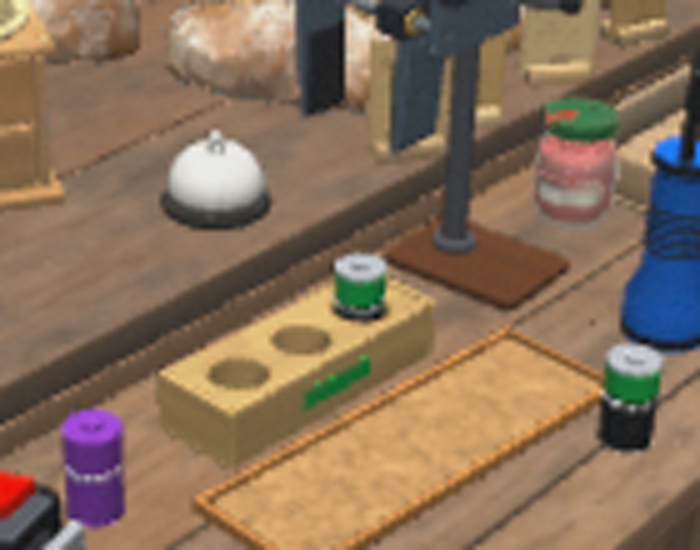

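```bash
python3 -m creep '[[0.3,-11.4,-44.4,0,0,0,0],[0.3,-11.4,-44.4,8,0,0,0],[0.3,-11.4,-44.4,14,0,0,0],[0.3,-11.4,-44.4,14,0,0,0],[0.3,0,0,0,0,0,0]]'; python3 -m creep '[[0.3,0,0,0,0,0,0],[0.3,0,0,0,0,0,0]]';python3 - <<'E'
from h import *
s=state();print(s['ee_pos'],s['ee_rot'])
grab('wrist','w19');crop('w19',260,140,400,260,5,'w19c')
E
```

```text
time_s: 39.05
ee_pos: [414.7, -203.8, 128.6]
ee_rot: [-179.6, -0.1, 81.8]
force: [0.1, -0.5, 0.5]
gripper_width: 63.8
time_s: 39.3
ee_pos: [420.8, -205.3, 131.0]
ee_rot: [179.9, 0.0, 82.0]
force: [0.4, -0.5, 1.0]
gripper_width: 64.0
[ 420.84739623 -205.31838017  130.99300349] [1.79946350e+02 1.39664018e-02 8.19915644e+01]
```

View pics/w19c.png

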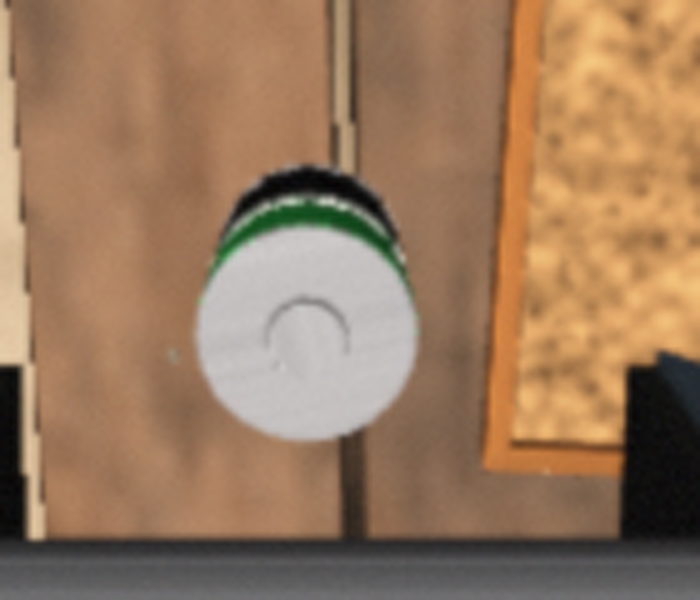

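View pics/w18.png

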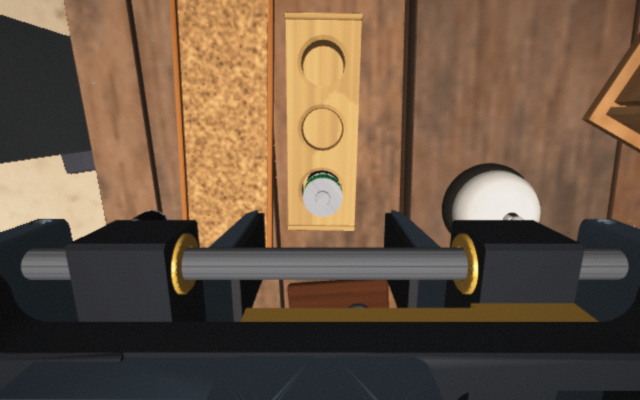

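```bash
python3 - <<'E'
from h import *
f=load('w19');s=state();t=s['ee_pos'][:2];a=np.radians(s['ee_rot'][2]);print(t)
x=np.array([np.cos(a),np.sin(a)]);y=np.array([x[1],-x[0]])
def T(u,v,z): p=px2w(f,260+u/5,140+v/5,z)[:2]; return p.round(1),((p-t)@x).round(1),((p-t)@y).round(1)
print(T(307,332,58),T(307,338,62))
E
```

```text
[ 420.78356911 -205.25476635]
(array([ 419. , -205.4]), np.float64(-0.4), np.float64(-1.7)) (array([ 419.1, -205.2]), np.float64(-0.2), np.float64(-1.7))
```

```bash
python3 -m creep '[[0.3,-0.3,-1.6,35,0,0,0],[0.3,0,0,35,0,0,0],[0.3,0,0,25,0,0,0],[0.3,0,0,0,0,0,0],[0.75,0,0,0,0,0,0]]' 25; python3 -m creep '[[0.75,0,0,0,0,0,0],[0.75,0,0,0,0,0,0],[0.75,0,0,0,0,0,0]]'; python3 -m creep '[[0.75,0,0,-40,0,0,0],[0.75,0,0,-40,0,0,0],[0.75,0,0,0,0,0,0],[0.75,0,0,0,0,0,0]]'; python3 - <<'E'
from h import *
plan([609.5,-130.2,110],82)
E
```

```text
time_s: 39.98
ee_pos: [419.1, -205.5, 36.7]
ee_rot: [179.9, 0.0, 82.0]
force: [0.1, 0.5, 0.3]
gripper_width: 56.5
time_s: 40.35
ee_pos: [418.4, -205.4, 36.6]
ee_rot: [179.9, 0.0, 82.0]
force: [0.1, 0.4, 3.8]
gripper_width: 32.4
time_s: 40.85
ee_pos: [417.1, -204.8, 115.1]
ee_rot: [-179.9, -0.0, 82.0]
force: [-0.3, -0.1, -1.9]
gripper_width: 32.5
[np.float64(25.2), np.float64(45.0), np.float64(1.3), 0, 0, np.float64(-0.01)],[np.float64(25.2), np.float64(45.0), np.float64(1.3), 0, 0, np.float64(-0.01)],[np.float64(25.2), np.float64(45.0), np.float64(1.3), 0, 0, np.float64(-0.01)],[np.float64(25.2), np.float64(45.0), np.float64(1.3), 0, 0, np.float64(-0.01)],n 4 q [-28.  14. 112.  -0.  54. -20.]
```

```bash
python3 -m creep '[[0.75,25.2,44.8,-5,0,0,0],[0.75,25.2,44.8,0,0,0,0],[0.75,25.2,44.8,0,0,0,0],[0.75,25.2,44.8,5,0,0,0],[0.75,0,0,0,0,0,0]]' ; python3 -m creep '[[0.75,0,0,0,0,0,0],[0.75,0,0,0,0,0,0],[0.75,0,0,0,0,0,0]]'; python3 - <<'E'
from h import *
s=state();print(s['ee_pos'],s['ee_rot'])
grab('wrist','w20');crop('w20',260,0,400,200,4,'w20c')
E
```

```text
time_s: 41.48
ee_pos: [611.1, -128.7, 112.6]
ee_rot: [-179.8, -0.0, 82.1]
force: [-0.5, 0.2, -0.9]
gripper_width: 32.5
time_s: 41.85
ee_pos: [608.6, -131.0, 116.1]
ee_rot: [-180.0, 0.0, 81.9]
force: [0.7, 1.1, -0.4]
gripper_width: 32.2
[ 608.57255792 -131.01514605  116.09582641] [-1.79984012e+02  8.44314358e-03  8.19001934e+01]
```

View pics/w20.png

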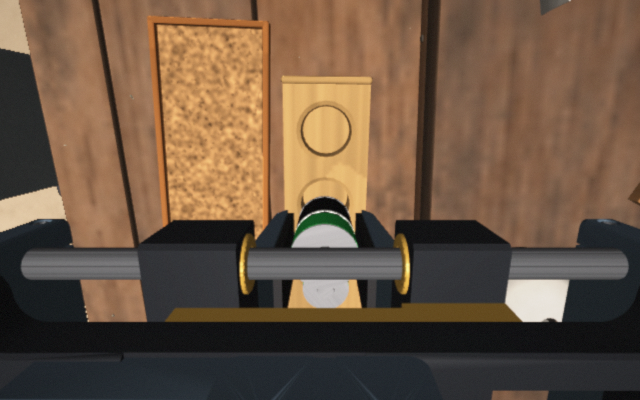

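View pics/w20c.png

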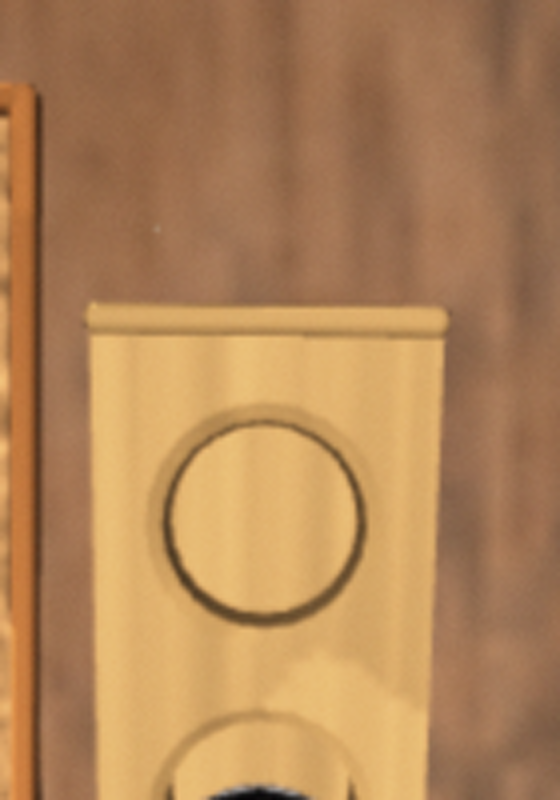

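```bash
python3 - <<'E'
from h import *
f=load('w20');s=state();t=s['ee_pos'][:2];a=np.radians(s['ee_rot'][2])
x=np.array([np.cos(a),np.sin(a)]);y=np.array([x[1],-x[0]])
def T(u,v,z): p=px2w(f,260+u/4,0+v/4,z)[:2]; return p.round(1),((p-t)@x).round(1),((p-t)@y).round(1)
print('b1',T(265,522,38.),'b2 far outer',T(262,710,40),'cell far',T(258,787,79.5),'cheek outer edge', T(90,303,42),T(448,308,42))
E
```

```text
b1 (array([618.1, -76.2]), np.float64(55.6), np.float64(1.5)) b2 far outer (array([ 612.7, -110.2]), np.float64(21.1), np.float64(0.9)) cell far (array([ 611.2, -115.3]), np.float64(15.8), np.float64(0.2)) cheek outer edge (array([593.3, -34.9]), np.float64(92.9), np.float64(-28.9)) (array([654.5, -44.5]), np.float64(92.1), np.float64(33.0))
```

```bash
python3 -m creep '[[0.75,0.3,0.9,15,0,0,0],[0.75,0,0,15,0,0,0],[0.75,0,0,0,0,0,0],[0.75,0,0,5,0,0,0],[0.75,0,0,0,0,0,0]]' ; python3 - <<'E'
from h import *
grab('wrist','w21');crop('w21',260,100,400,300,4,'w21c')
E
```

```text
time_s: 42.52
ee_pos: [610.4, -130.2, 80.7]
ee_rot: [-180.0, 0.0, 82.0]
force: [-0.5, -0.3, -1.6]
gripper_width: 32.4
```

View pics/w21c.png

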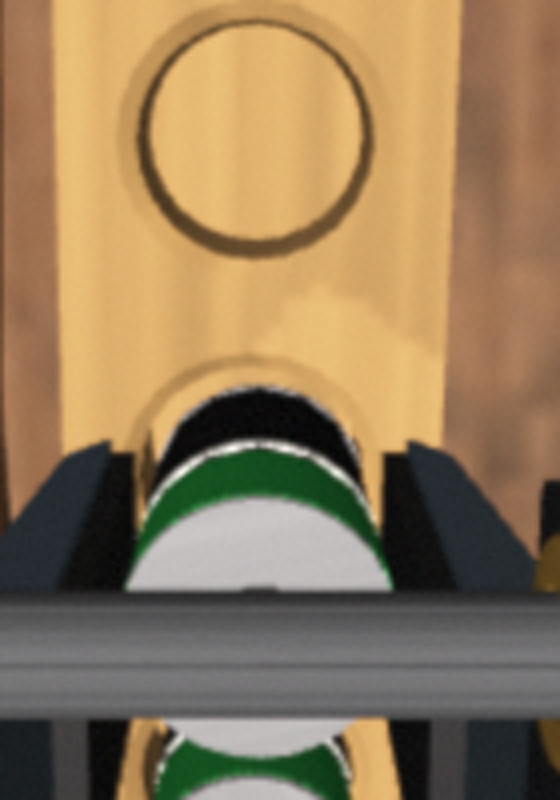

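```bash
python3 -m creep '[[0.75,0,-0.4,5,0,0,0],[0.75,0,0,5,0,0,0],[0.75,0,0,5,0,0,0],[0.75,0,0,0,0,0,0]]' ;python3 -m creep '[[0.75,0,0,6,0,0,0],[0.75,0,0,6,0,0,0],[0.75,0,0,4,0,0,0],[0.75,0,0,0,0,0,0]]';python3 -m creep '[[0.75,0,0,2,0,0,0],[0.75,0,0,0,0,0,0],[0.75,0,0,0,0,0,0]]'
```

```text
time_s: 43.08
ee_pos: [609.6, -130.1, 65.3]
ee_rot: [-179.9, -0.0, 82.0]
force: [-1.2, -0.9, -1.6]
gripper_width: 32.3
time_s: 43.58
ee_pos: [609.7, -130.1, 49.4]
ee_rot: [-179.9, -0.0, 82.0]
force: [-0.5, 0.5, -2.6]
gripper_width: 32.5
time_s: 43.95
ee_pos: [610.1, -130.3, 48.1]
ee_rot: [180.0, 0.0, 82.0]
force: [0.1, -0.4, -1.5]
gripper_width: 32.2
```

```bash
python3 -m creep '[[0.5,0,0,0,0,0,0],[0.5,0,0,0,0,0,0],[0.5,0,0,0,0,0,0],[0.5,0,0,-20,0,0,0],[0.4,0,0,-50,0,0,0]]'; python3 -m creep '[[0.3,0,0,-60,0,0,0],[0.3,0,0,-60,0,0,0],[0.3,-30,-30,-60,0,0,0],[0.3,-40,-35,-40,0,0,0],[0.3,-40,-35,0,0,0,0]]';python3 -m creep '[[0.3,-40,-35,0,0,0,0],[0.3,-40,-30,0,0,0,0],[0.3,-40,0,0,0,0,0],[0.3,0,0,0,0,0,0],[0.3,0,0,0,0,0,0]]'
python3 - <<'E'
from h import *
s=state();print(s['ee_pos'],s['ee_rot'],s['qpos'].round())
grab('wrist','w22');grab('side','s22');crop('s22',270,150,420,260,5,'s22c')
E
```

```text
time_s: 44.58
ee_pos: [608.2, -129.8, 116.2]
ee_rot: [-179.6, -0.0, 82.0]
force: [0.6, -0.1, -0.1]
gripper_width: 52.1
time_s: 45.2
ee_pos: [503.5, -220.5, 330.4]
ee_rot: [179.6, 0.2, 82.0]
force: [0.1, -0.1, -0.3]
gripper_width: 63.8
time_s: 45.82
ee_pos: [422.0, -328.4, 326.5]
ee_rot: [-180.0, -0.0, 82.0]
force: [-1.1, 0.7, -0.3]
gripper_width: 63.7
[ 421.98972186 -328.44516956  326.48330533] [-1.79993336e+02 -4.24073007e-02  8.19522686e+01] [-39.  12.  83.   0.  86. -31.]
```

View pics/w22.png

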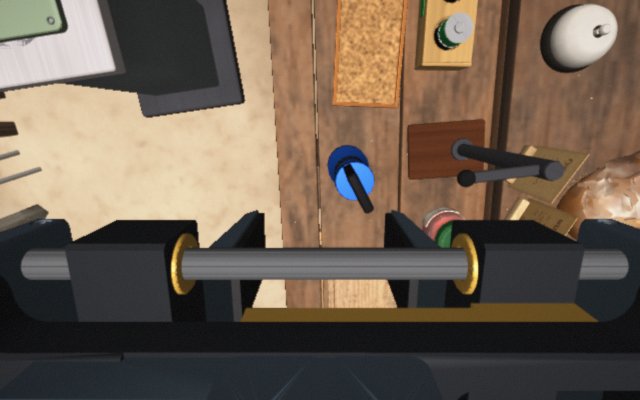

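View pics/s22c.png

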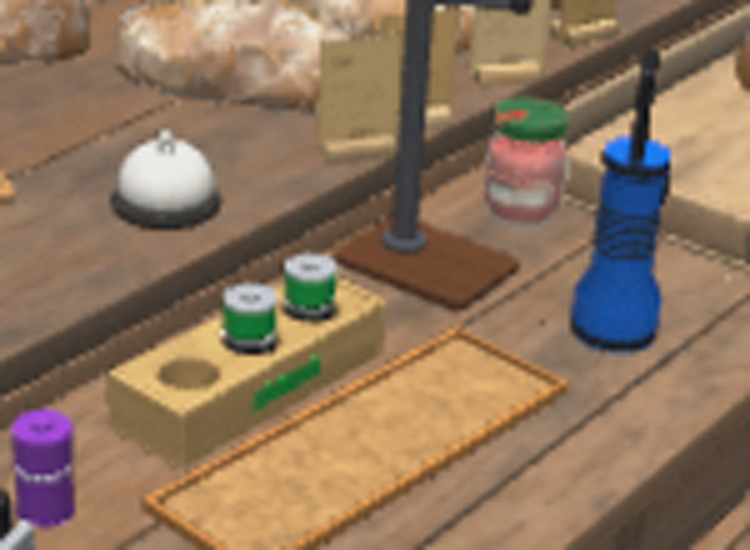

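```bash
python3 - <<'E'
from h import *
crop('w22',310,130,400,230,6.5,'w22c');crop('w22',400,110,580,200,4.4,'w22d')
E
```

```text
(no output)
```

View pics/w22c.png

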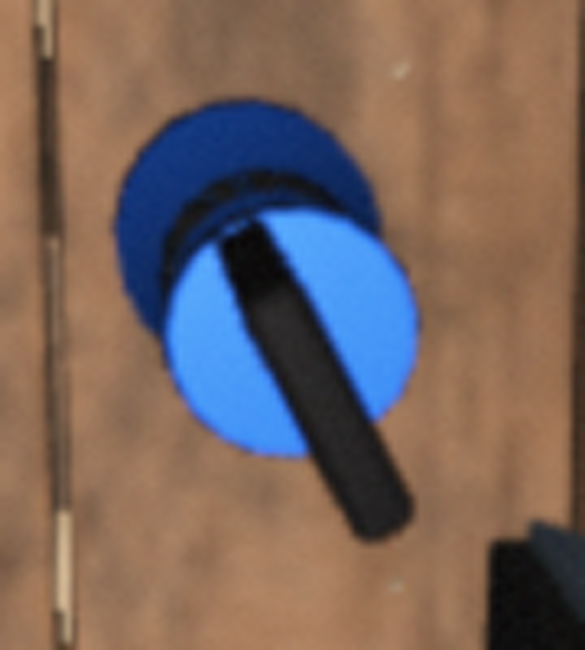

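View pics/w22d.png

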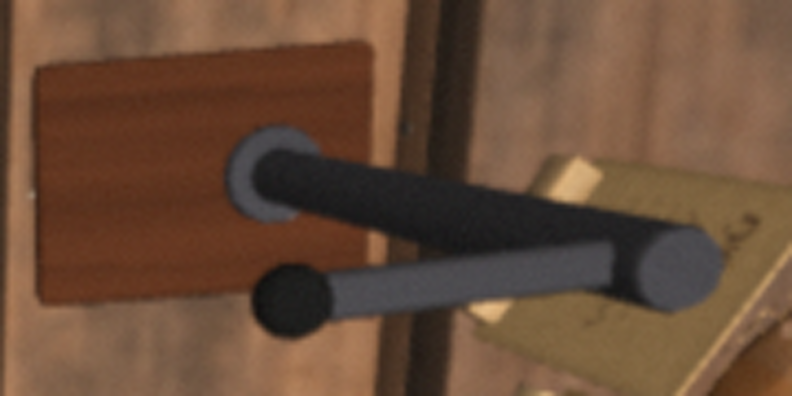

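```bash
python3 - <<'E'
from h import *
f=load('w22')
A=lambda u,v,z: px2w(f,310+u/6.5,130+v/6.5,z)
D=lambda u,v,z: px2w(f,400+u/4.4,110+v/4.4,z)
p,q=A(385,538,198),A(258,275,198); print('lug',p.round(1),q.round(1),((p+q)/2).round(1),np.linalg.norm(p-q),np.degrees(np.arctan2(*(q-p)[[1,0]])))
for a,b in [((355,535),(243,300)),((412,510),(290,280))]:
    P,Q=A(*a,198),A(*b,198);print('edge',np.degrees(np.arctan2(*(Q-P)[[1,0]])))
print('disc',A(293,333,134),'head',A(247,228,15))
b,pt=D(292,300,216),D(680,270,215); print('ball',b.round(1),'post top',pt.round(1))
pg=D(610,265,205),D(335,297,214);print('peg axis',pg[0].round(1),pg[1].round(1), 'dir ball->post',np.degrees(np.arctan2(*(pt-b)[[1,0]])))
print('post base',D(275,175,14))
c=[D(*c,12) for c in [(38,67),(372,42),(383,285),(42,303)]]; print([x.round(1)[:2] for x in c])
for i,j in [(0,1),(3,2)]: print(np.degrees(np.arctan2(*(c[j]-c[i])[[1,0]])),np.linalg.norm(c[i]-c[j]))
E
```

```text
lug [ 460.7 -355.5  198. ] [ 447.3 -315.2  198. ] [ 454.  -335.3  198. ] 42.40987254769337 108.345551899262
edge 107.92460941406581
edge 110.60835786260355
disc [ 455.40334653 -336.92477995  134.        ] head [ 455.94849286 -335.876536     15.        ]
ball [ 544.2 -331.   216. ] post top [ 619.2 -335.8  215. ]
peg axis [ 611.9 -335.4  205. ] [ 553.3 -332.1  214. ] dir ball->post -3.6646360982690758
post base [ 621.4396968  -337.04191184   14.        ]
[array([ 548.2, -292. ]), array([ 654.9, -299.1]), array([ 656.3, -379. ]), array([ 543.2, -369.2])]
-3.816484750516064 106.97473169013774
-4.944737575034791 113.46275693082018
```

```bash
python3 - <<'E'
from h import *
plan([455,-336,240],108.9)
E
```

```text
[np.float64(-1.1), np.float64(11.2), np.float64(28.9), 0, 0, np.float64(-8.96)],[np.float64(-2.9), np.float64(10.9), np.float64(28.9), 0, 0, np.float64(-8.96)],[np.float64(-4.5), np.float64(10.3), np.float64(28.9), 0, 0, np.float64(-8.96)],n 3 q [-39.  12.  83.   0.  86. -31.]
```

```bash
python3 -m creep '[[0.3,-1.1,11.2,29,0,0,-9],[0.3,-2.9,10.9,29,0,0,-9],[0.3,-4.5,10.3,29,0,0,-9],[0.3,0,0,0,0,0,0],[0.3,0,0,0,0,0,0]]'; python3 - <<'E'
from h import *
s=state();print(s['ee_pos'],s['ee_rot'],s['qpos'].round())
grab('wrist','w23');grab('side','s23');crop('s23',320,100,440,230,4.5,'s23c')
E
```

```text
time_s: 46.55
ee_pos: [455.2, -336.7, 240.8]
ee_rot: [180.0, 0.1, 108.9]
force: [0.3, -0.3, 0.4]
gripper_width: 63.8
[ 455.23610661 -336.66555663  240.7974823 ] [1.79955088e+02 7.53763222e-02 1.08888539e+02] [-38.  17.  88.  -0.  75. -57.]
```

View pics/w23.png

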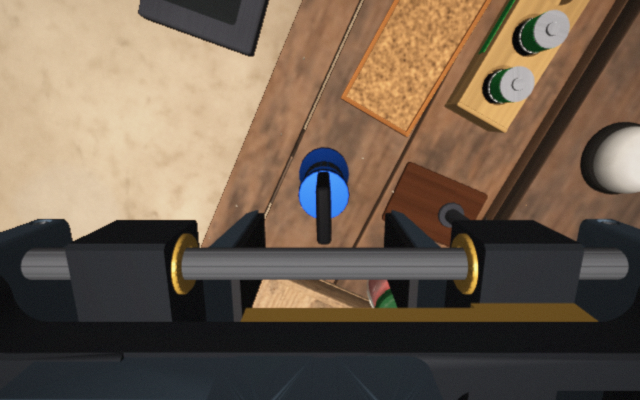

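View pics/s23c.png

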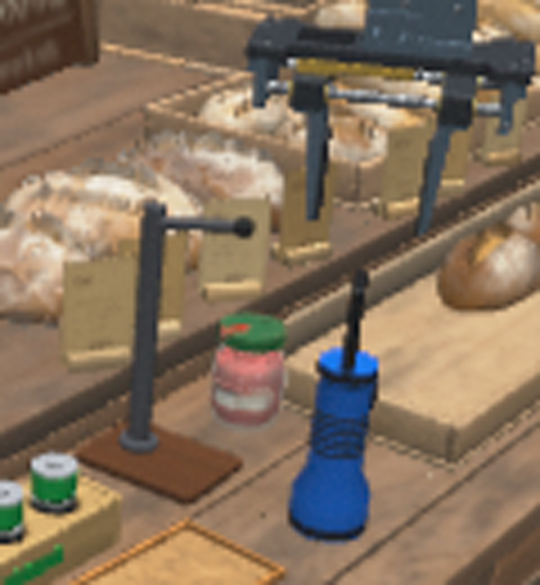

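```bash
python3 - <<'E'
from h import *
f=load('w23');s=state();t=s['ee_pos'][:2];a=np.radians(s['ee_rot'][2])
x=np.array([np.cos(a),np.sin(a)]);y=np.array([x[1],-x[0]])
def T(u,v,z): p=px2w(f,u,v,z)[:2]; return p.round(1),((p-t)@x).round(1),((p-t)@y).round(1)
print(T(324,243,198),T(324,194,136),T(323.5,220,198),T(323,194,134))
crop('w23',280,130,370,260,5,'w23c')
E
```

```text
(array([ 461.2, -353.7]), np.float64(-17.6), np.float64(0.3)) (array([ 454.8, -335. ]), np.float64(2.1), np.float64(0.3)) (array([ 455.6, -338.3]), np.float64(-1.3), np.float64(-0.1)) (array([ 454.1, -335.7]), np.float64(1.6), np.float64(-0.6))
```

View pics/w23c.png

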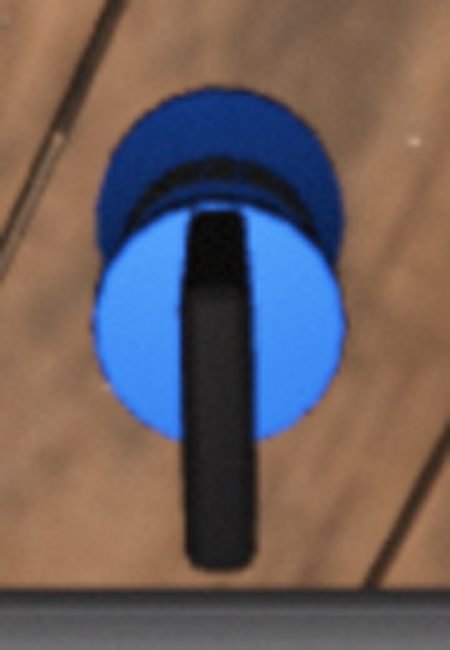

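```bash
python3 -m creep '[[0.4,2,0,30,0,0,0],[0.4,0,0,25,0,0,0],[0.4,0,0,11,0,0,0],[0.4,0,0,0,0,0,0],[0.9,0,0,0,0,0,0]]' 35; python3 -m creep '[[0.95,0,0,0,0,0,0],[0.95,0,0,0,0,0,0],[0.95,0,0,0,0,0,0],[0.95,0,0,0,0,0,0]]'
```

```text
time_s: 47.28
ee_pos: [454.8, -335.6, 174.9]
ee_rot: [179.9, 0.1, 108.9]
force: [0.1, 0.2, 0.5]
gripper_width: 47.6
time_s: 47.78
ee_pos: [454.1, -335.1, 173.6]
ee_rot: [180.0, 0.0, 109.0]
force: [-0.4, -0.1, 0.6]
gripper_width: 10.0
```

```bash
python3 -m creep '[[0.95,0,0,-35,0,0,0],[0.95,0,0,-34,0,0,0],[0.95,0,0,0,0,0,8],[0.95,0,0,0,0,0,8],[0.95,0,0,0,0,0,7]]'; python3 -m creep '[[0.95,0,0,0,0,0,0],[0.95,0,0,0,0,0,0]]'; python3 - <<'E'
from h import *
plan([510,-328.6,243],86)
E
```

```text
time_s: 48.4
ee_pos: [453.8, -334.9, 242.1]
ee_rot: [-179.9, -0.0, 85.7]
force: [-0.4, 0.3, -1.6]
gripper_width: 9.9
time_s: 48.65
ee_pos: [454.0, -335.0, 242.3]
ee_rot: [-180.0, -0.0, 86.1]
force: [-0.7, -0.2, -2.4]
gripper_width: 10.0
[np.float64(10.2), np.float64(55.4), np.float64(-0.7), 0, 0, np.float64(0.06)],n 1 q [-38.  16.  88.  -0.  75. -34.]
```

```bash
python3 -m creep '[[0.95,5,28,0,0,0,0],[0.95,5,27,-0.5,0,0,0],[0.95,0,0,0,0,0,0],[0.95,0,0,0,0,0,0],[0.95,0,0,0,0,0,0]]'; python3 - <<'E'
from h import *
s=state();print(s['ee_pos'],s['ee_rot'],s['force'])
grab('wrist','w24');grab('side','s24');crop('s24',320,100,440,230,4.5,'s24c')
grab('top','t24');crop('t24',370,170,450,240,8,'t24c')
E
```

```text
time_s: 49.28
ee_pos: [508.9, -329.1, 243.1]
ee_rot: [-180.0, 0.0, 85.9]
force: [0.6, -0.1, -2.0]
gripper_width: 9.6
[ 508.86675491 -329.09488899  243.12998595] [-1.79972490e+02  2.76763311e-03  8.59424321e+01] [ 0.59153807 -0.05622671 -2.01700395]
```

View pics/w24.png

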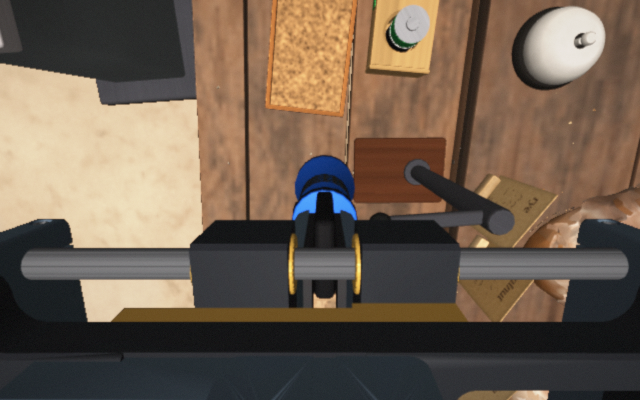

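View pics/s24c.png

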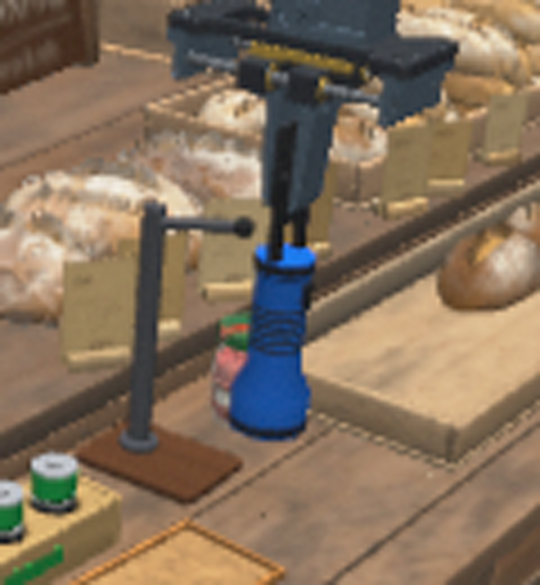

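```bash
python3 - <<'E'
from h import *
crop('w24',350,130,530,240,4.4,'w24c');crop('w24',280,150,370,300,4,'w24d')
E
```

```text
(no output)
```

View pics/w24c.png

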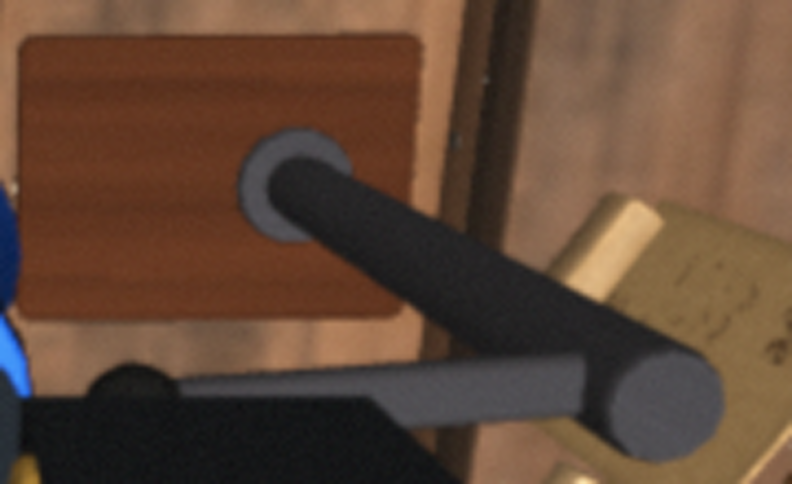

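View pics/w24d.png

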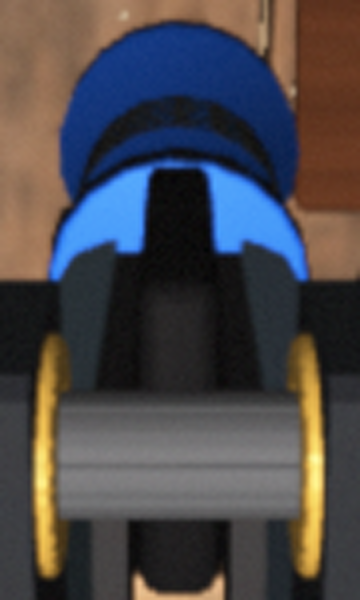

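```bash
python3 - <<'E'
from h import *
f=load('w24');s=state();t=s['ee_pos'][:2];a=np.radians(s['ee_rot'][2])
x=np.array([np.cos(a),np.sin(a)]);y=np.array([x[1],-x[0]])
def T(u,v,z): p=px2w(f,350+u/4.4,130+v/4.4,z)[:2]; return p.round(1),((p-t)@x).round(1),((p-t)@y).round(1)
print('post top',T(665,405,215));print('post base',T(295,185,14))
print('base',[T(*c,12)[1:] for c in [(20,36),(418,36),(405,318),(20,320)]])
print('peg back',T(583,382,202),'peg mid',T(410,396,208))
def U(u,v,z): p=px2w(f,280+u/4,150+v/4,z)[:2]; return ((p-t)@x).round(1),((p-t)@y).round(1)
print('torch head far',U(182,22,85),'head sides',U(62,130,85),U(298,130,85), 'lug near end top',U(180,588,267),'disc far',U(180,165,204))
E
```

```text
post top (array([ 619. , -335.1]), np.float64(1.8), np.float64(110.0))
post base (array([ 620.7, -336.6]), np.float64(0.5), np.float64(111.8))
base [(np.float64(40.6), np.float64(35.7)), (np.float64(40.7), np.float64(142.8)), (np.float64(-37.7), np.float64(145.8)), (np.float64(-38.3), np.float64(37.5))]
peg back (array([ 613.4, -335.3]), np.float64(1.3), np.float64(104.4)) peg mid (array([ 585.4, -333.6]), np.float64(1.0), np.float64(76.4))
torch head far (np.float64(28.4), np.float64(1.1)) head sides (np.float64(1.4), np.float64(-28.8)) (np.float64(1.4), np.float64(30.1)) lug near end top (np.float64(-19.7), np.float64(0.3)) disc far (np.float64(18.9), np.float64(0.4))
```

```bash
python3 -m creep '[[0.95,1,10,0,0,0,0],[0.95,0,10,0,0,0,0],[0.95,0,10,0,0,0,0],[0.95,0,0,0,0,0,0],[0.95,0,0,0,0,0,0]]'; python3 - <<'E'
from h import *
grab('side','s25');crop('s25',320,110,420,220,5.4,'s25c')
E
```

```text
time_s: 50.05
ee_pos: [539.6, -330.0, 242.8]
ee_rot: [-180.0, -0.0, 86.0]
force: [-0.1, -0.6, -1.8]
gripper_width: 9.8
```

View pics/s25c.png

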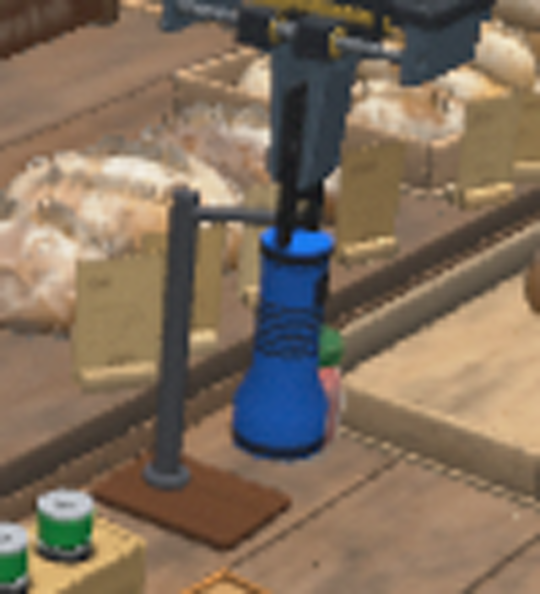

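Ball is inside the eye, no contact force. Continue along the slope.

```bash
python3 -m creep '[[0.95,0,9,1.9,0,0,0],[0.95,0,9,1.9,0,0,0],[0.95,0,0,0,0,0,0],[0.95,0,0,0,0,0,0]]';python3 -m creep '[[0.95,0,9,1.9,0,0,0],[0.95,0,8,1.7,0,0,0],[0.95,0,0,0,0,0,0],[0.95,0,0,0,0,0,0]]';python3 - <<'E'
from h import *
grab('side','s26');crop('s26',320,110,420,220,5.4,'s26c')
E
```

```text
time_s: 50.6
ee_pos: [557.6, -331.3, 239.1]
ee_rot: [-180.0, -0.0, 86.0]
force: [-0.6, -0.3, -1.8]
gripper_width: 9.8
time_s: 51.1
ee_pos: [574.5, -332.6, 235.5]
ee_rot: [-180.0, -0.0, 86.0]
force: [0.3, -0.1, -1.2]
gripper_width: 9.8
```

View pics/s26c.png

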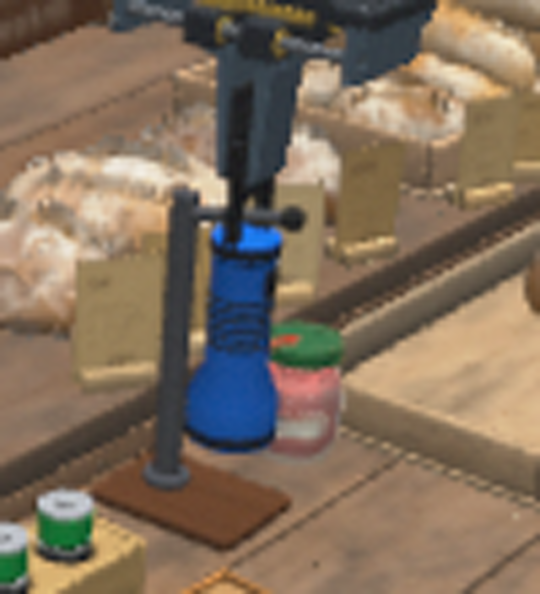

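```bash
python3 -m creep '[[0.95,0,0,2,0,0,0],[0.95,0,0,2,0,0,0],[0.95,0,0,0,0,0,0]]';python3 -m creep '[[0.95,0,0,1,0,0,0],[0.95,0,0,0,0,0,0]]';python3 -m creep '[[0.95,0,0,1,0,0,0],[0.95,0,0,0,0,0,0],[0.95,0,0,0,0,0,0]]'
```

```text
time_s: 51.52
ee_pos: [574.4, -332.5, 231.4]
ee_rot: [-180.0, -0.0, 86.0]
force: [0.2, -0.1, -2.0]
gripper_width: 9.8
time_s: 51.78
ee_pos: [574.5, -332.6, 230.6]
ee_rot: [-180.0, 0.0, 86.0]
force: [0.3, 0.3, -1.2]
gripper_width: 9.3
time_s: 52.15
ee_pos: [574.6, -332.6, 229.7]
ee_rot: [180.0, 0.0, 86.0]
force: [0.1, -0.2, -1.6]
gripper_width: 9.8
```

```bash
python3 -m creep '[[0.95,0,0,1,0,0,0],[0.95,0,0,0,0,0,0]]';python3 -m creep '[[0.95,0,0,1,0,0,0],[0.95,0,0,0,0,0,0]]'; python3 - <<'E'
from h import *
grab('side','s27');crop('s27',320,110,420,220,5.4,'s27c')
E
```

```text
time_s: 52.4
ee_pos: [574.7, -332.6, 229.0]
ee_rot: [180.0, 0.0, 86.0]
force: [-0.6, -0.3, -0.7]
gripper_width: 9.9
time_s: 52.65
ee_pos: [574.7, -332.6, 228.6]
ee_rot: [179.9, 0.0, 86.0]
force: [-1.3, 0.9, 3.8]
gripper_width: 9.9
```

View pics/s27c.png

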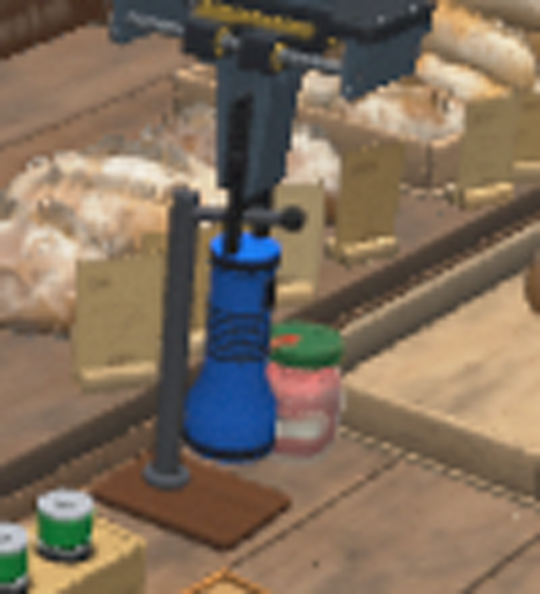

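Resting on the peg (+5 N change). Release slowly and rise.

```bash
python3 -m creep '[[0.85,0,0,0,0,0,0],[0.8,0,0,0,0,0,0],[0.75,0,0,0,0,0,0],[0.7,0,0,0,0,0,0],[0.65,0,0,0,0,0,0]]'; python3 -m creep '[[0.65,0,0,0,0,0,0],[0.65,0,0,-20,0,0,0],[0.65,0,0,-30,0,0,0],[0.65,0,0,-40,0,0,0],[0.65,0,-40,-20,0,0,0]]'; python3 -m creep '[[0.6,0,-60,0,0,0,0],[0.5,0,-60,0,0,0,0],[0.4,0,0,0,0,0,0],[0.4,0,0,0,0,0,0],[0.4,0,0,0,0,0,0]]';python3 - <<'E'
from h import *
grab('side','s28');crop('s28',150,110,430,320,2.8,'s28c')
grab('wrist','w28');grab('top','t28')
crop('s28',320,110,420,220,5.4,'s28d')
E
```

```text
time_s: 53.32
ee_pos: [574.6, -332.6, 227.6]
ee_rot: [-180.0, 0.0, 86.0]
force: [1.0, 0.1, 0.3]
gripper_width: 31.5
time_s: 53.95
ee_pos: [536.4, -330.1, 338.9]
ee_rot: [179.8, 0.1, 86.1]
force: [-0.3, -0.8, -0.7]
gripper_width: 31.8
time_s: 54.58
ee_pos: [416.3, -321.6, 337.4]
ee_rot: [180.0, -0.0, 86.0]
force: [-0.9, -0.0, 0.3]
gripper_width: 54.5
```

View pics/s28c.png

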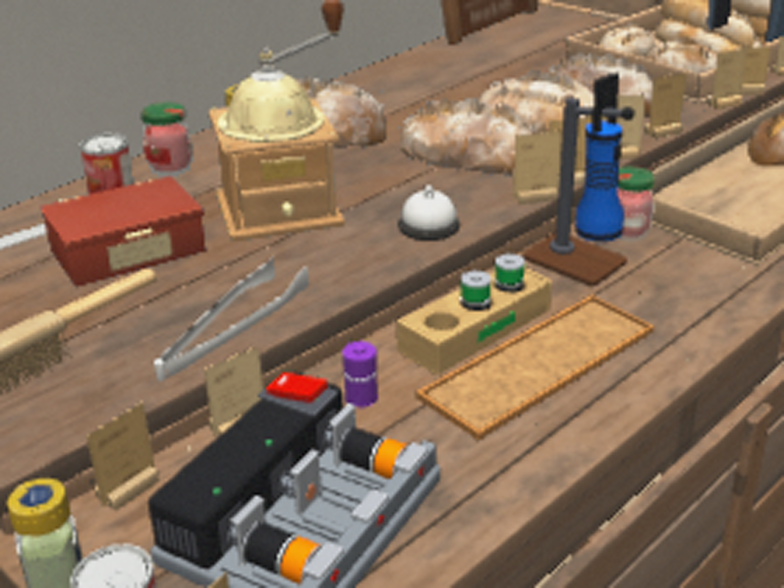

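View pics/w28.png

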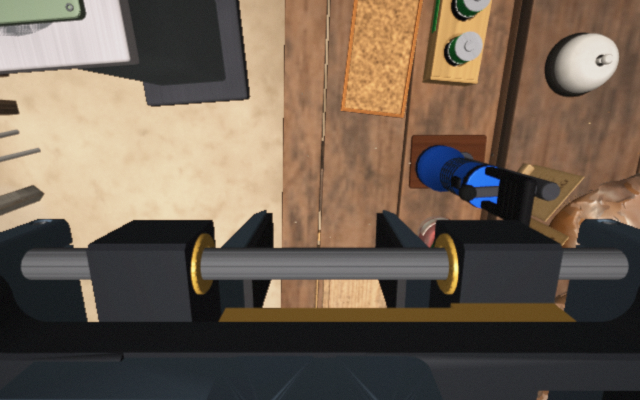

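View pics/s28d.png

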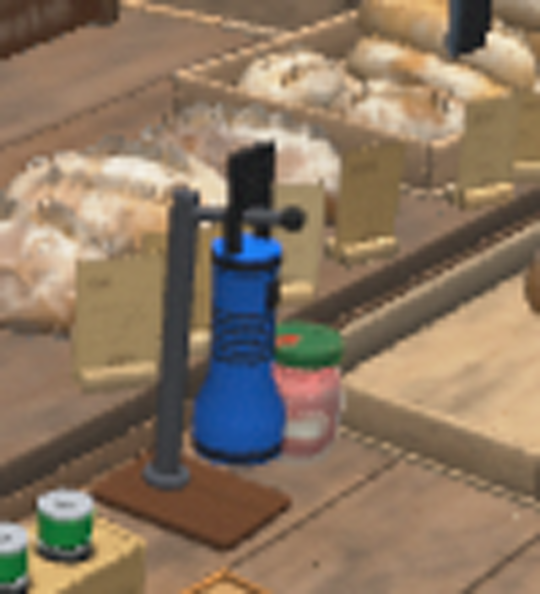

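```bash
python3 -m creep '[[0.4,0,0,0,0,0,0],[0.4,0,0,0,0,0,0],[0.4,0,0,0,0,0,0],[0.4,0,0,0,0,0,0],[0.4,0,0,0,0,0,0]]';python3 -m creep '[[0.4,0,0,0,0,0,0],[0.4,0,0,0,0,0,0],[0.4,0,0,0,0,0,0],[0.4,0,0,0,0,0,0],[0.4,0,0,0,0,0,0]]'; python3 - <<'E'
from h import *
f=grab('side','s29'); d=np.abs(f['frame'].astype(int)-load('s28')['frame'].astype(int)).max(2); print('changed px',np.argwhere(d>40).shape, np.argwhere(d>40)[:5])
for p in [(601.8,-184.8),(610,-130.3)]:
    print([ (w2px(f,(*p,z))).round(1) for z in (72,82)], [w2px(f,(*p,z)) for z in (40,)])
crop('s29',300,190,350,230,15,'s29c');crop('s29',320,110,420,220,5.4,'s29d')
E
```

```text
time_s: 55.35
ee_pos: [415.0, -321.3, 337.7]
ee_rot: [180.0, 0.0, 86.0]
force: [0.3, 0.7, -0.2]
gripper_width: 54.9
time_s: 55.98
ee_pos: [415.0, -321.3, 337.7]
ee_rot: [180.0, 0.0, 86.0]
force: [0.8, -0.3, -0.2]
gripper_width: 54.7
changed px (260, 2) [[  0 573]
 [  0 574]
 [  1 410]
 [  1 490]
 [  2 411]]
[array([331.8, 201.8]), array([331.9, 199. ])] [array([331.44166766, 210.41493951])]
[array([319.8, 207.9]), array([319.9, 205.1])] [array([319.59626811, 216.73194346])]
```

View pics/s29c.png

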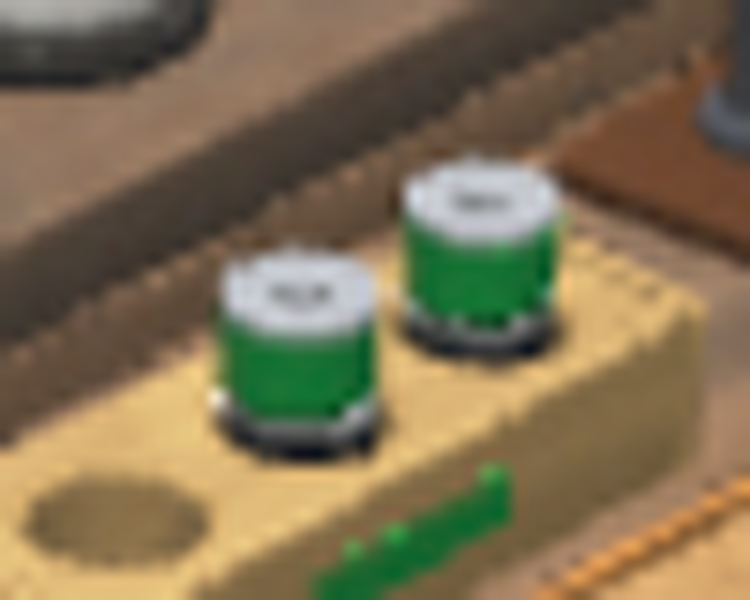

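View pics/s29d.png

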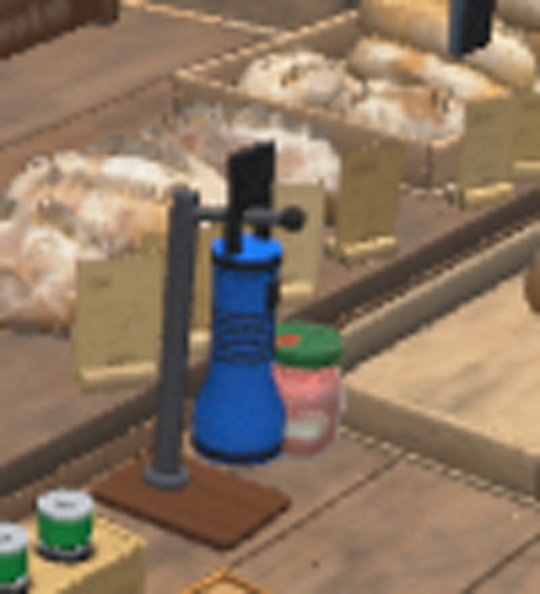

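```bash
python3 -c "
from workcell import job_done; print(job_done())"
```

```text
the job is handed in; nothing more can be done
None
```

The job is finished and handed in, at about 56 s of robot time.

- **Flat cells:** only two were on the counter. They went into the right and left bays, and the pictures show both nubs under the lips.
- **Switch:** I pressed the rocker after both flat cells were in. After the first press I wasn't certain it was fully on, so I pressed again farther back. That press stopped hard at about 84 mm, which matches fully on.
- **Fresh cells:** the caddy was knocked about 3 cm during the run, so I measured it again before placing anything. The two fresh cells stand nub up in the right and middle bores. Their tops are within about 1.5 pixels of the expected bottomed-out height, on the low side.
- **Torch:** it hangs by its eye on the peg. It looked the same in two side pictures about 1.4 s apart.
- **Other things:** the purple look-alike and the other items were not touched, and they look undisturbed in the last side view.

The gripper was about 340 mm up and clear of everything at hand-in. While loading the first flat cell I found it about 5 mm off to one side, so I backed it out and realigned it before lowering. The last side pictures did differ by 260 pixels overall. I didn't trace all of them, but the first few were at the top edge of the picture, not on the work. No final check failed or disagreed.

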